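# Comb the cinnamon sticks into the spice tray and lock it

### The job

Turn the spice tray's two catches clear, slide its cover fully open, then use the little rake to comb the cinnamon sticks scattered in the tray's two lanes into the compartment at the end of their lanes, so that they lie there parallel to the end wall in neat rows. Do not touch the sticks with the gripper, they are food. Then stand the rake back upright on its cork mat, slide the cover fully shut over the sticks, turn both catches back to lock it, and leave the other things where they are.

Things in the scene. Friction and masses are not known exactly. Their poses are not given: they have to be found in the camera images.
- tray: fixed light-wood tray, 223 wide (x), 327 long (y): two lanes along y, 104 wide inside, centred at x -54.5 and +54.5 mm, parted by a 5 mm divider. Floor top 5, walls 25 mm above the underside. Origin: underside, centre line, at the thin dark line where the compartment (y -54, the end wall, to 0) meets the open lanes (y 0 to +205 mm; that +y end has no wall, the floor just ends)
- compartment (a point): middle of the compartment's floor (both lanes together), at tray x 0, y -27 mm, height 5 mm; axes as the tray's. Behind its end wall (tray y -54 to -122 mm) is a solid deck 25 mm high over which the cover parks; the cover's guide rails, reaching 37 mm high, run along the tray's two outer sides from y -122 to +3 mm
- cover (a joint): slide of the tray's flat wooden cover (212 x 60 x 5 mm, its top 31 mm above the worktop), m: 0 = fully shut over the compartment, 0.060 = fully open, moved towards the tray's -y and parked over the deck. Stiff by about 1 N of friction, stays where it is left.
- cover_knob (a point): round wooden knob in the middle of the cover, 19 mm thick at the top, 15 mm at the neck, standing 25 mm above the cover (from 31 to 56 mm above the worktop); the point is on its axis 46 mm above the worktop and moves with the cover; closed it is at tray x 0, y -29 mm
- catch_a (a joint): wooden turn-button on top of the rail at tray x -109, y -66 mm, hinge angle in rad: 0 = locked, its 28 mm arm points inwards (tray +x) behind the cover's stop block; 1.45 = free, the arm points along the rail to tray -y. Freeing turns it clockwise seen from above. Turns at about 0.03 N m and stays where it is left
- catch_b (a joint): the same at tray x +109, y -66 mm: 0 = locked, arm inwards (tray -x); 1.45 = free, arm to tray -y. Freeing turns it anticlockwise seen from above
- fin_a (a point): upright grip fin of catch_a, centred on its pivot: 26 mm long (along the arm), 10 mm thick, from 47 to 69 mm above the worktop; the point is on the pivot 58 mm above the worktop
- fin_b (a point): the same fin of catch_b
- mat: fixed cork mat, 120 (its x) x 80 (its y) x 3 mm, on which the rake stands at the start; origin at the centre of its underside
- rake: loose wooden hand rake, 0.15-0.23 kg, same either way round, z up when it stands. Origin: midway between the two rows of tine tips. Head 90 (x) x 46 (y) mm, z 24 to 36; under it two rows of five 6 mm steel tines along x (centres x -40 to +40, pitch 20) at y -20 and +20 mm
- rake_grip (a point): grip of the rake: upright, 32 (rake x) x 16 (rake y) mm, from 36 to 74 mm above the tine tips, under a slightly wider cap 36 x 20 mm at 74 to 80 mm: take it across its 16 mm, below the cap. The point is on its axis 58 mm above the tine tips
- stick0: loose cinnamon stick, a double-scrolled rod 76 long (its x) x 10 wide (its y) x 9 mm high, 15 g, slides and does not roll; origin at the centre of its underside. It starts askew in the open part of a lane (lane at tray x -54.5 mm). May be absent.
- stick1: loose cinnamon stick, a double-scrolled rod 76 long (its x) x 10 wide (its y) x 9 mm high, 15 g, slides and does not roll; origin at the centre of its underside. It starts askew in the open part of a lane (lane at tray x -54.5 mm). May be absent.
- stick2: loose cinnamon stick, a double-scrolled rod 76 long (its x) x 10 wide (its y) x 9 mm high, 15 g, slides and does not roll; origin at the centre of its underside. It starts askew in the open part of a lane (lane at tray x -54.5 mm). May be absent.
- stick3: loose cinnamon stick, a double-scrolled rod 76 long (its x) x 10 wide (its y) x 9 mm high, 15 g, slides and does not roll; origin at the centre of its underside. It starts askew in the open part of a lane (lane at tray x +54.5 mm). May be absent.
- stick4: loose cinnamon stick, a double-scrolled rod 76 long (its x) x 10 wide (its y) x 9 mm high, 15 g, slides and does not roll; origin at the centre of its underside. It starts askew in the open part of a lane (lane at tray x +54.5 mm). May be absent.
- stick5: loose cinnamon stick, a double-scrolled rod 76 long (its x) x 10 wide (its y) x 9 mm high, 15 g, slides and does not roll; origin at the centre of its underside. It starts askew in the open part of a lane (lane at tray x +54.5 mm). May be absent.
- salt_shaker: loose bystander: glass salt shaker, 44 x 90 mm high, near the tray; to be left alone; origin at its underside
- garlic: loose bystander: garlic bulb, about 50 mm, near the tray; to be left alone; origin at its underside
- lemon: loose bystander: lemon, 78 x 55 mm, near the tray; to be left alone; origin at its underside

How it is judged:
On the way, in this order (a step that is already met when the one before it is completed fails the run):
1. both catches are turned clear (1.2 rad or more) (value of joint each of catch_a, catch_b above 1.2 rad), for 0.2 s.
2. the cover is fully open (at least 54 of its 60 mm) (value of joint cover above 0.054 m), for 0.2 s.
3. every stick lies in the compartment, parallel to its end wall (y of stick0 in the frame of tray between -0.056 and -0.0045 m and z of stick0 in the frame of tray between 0.002 and 0.02 m and angle between the x axis of each of stick0, stick1, stick2, stick3, stick4, stick5 and the x axis of tray, either way round below 0.15 rad and linear speed of each of stick0, stick1, stick2, stick3, stick4, stick5 below 0.02 m/s and y of stick1 in the frame of tray between -0.056 and -0.0045 m and z of stick1 in the frame of tray between 0.002 and 0.02 m and y of stick2 in the frame of tray between -0.056 and -0.0045 m and z of stick2 in the frame of tray between 0.002 and 0.02 m and y of stick3 in the frame of tray between -0.056 and -0.0045 m and z of stick3 in the frame of tray between 0.002 and 0.02 m and y of stick4 in the frame of tray between -0.056 and -0.0045 m and z of stick4 in the frame of tray between 0.002 and 0.02 m and y of stick5 in the frame of tray between -0.056 and -0.0045 m and z of stick5 in the frame of tray between 0.002 and 0.02 m), for 0.2 s.
4. the rake stands on its mat, let go (x of rake in the frame of mat between -0.035 and 0.035 m and y of rake in the frame of mat between -0.03 and 0.03 m and angle between rake's own z axis and vertical below 0.12 rad and height (world z) of rake below 0.008 m and linear speed of rake below 0.02 m/s and contact force between the fingers and rake below 0.2 N), for 0.2 s.
5. the cover is shut while both catches are still clear (all of step 1 and value of joint cover below 0.004 m), for 0.1 s.
At the end, for the whole second after the job is handed in: Sticks at rest in the compartment (centre 4.5 mm or more past the line), parallel to the end wall within 0.15 rad; rake upright (0.12 rad), released, its centre within 35 mm (along) and 30 mm (across) of the mat's centre; cover shut to 4 mm; catches locked to 0.15 rad (all of step 3 and all of step 4 and value of joint cover below 0.004 m and value of joint each of catch_a, catch_b below 0.15 rad); the robot touches nothing.
It fails at once if the gripper's fingers touch a cinnamon stick (contact force between the fingers and stick0 above 0.3 N or contact force between the fingers and stick1 above 0.3 N or contact force between the fingers and stick2 above 0.3 N or contact force between the fingers and stick3 above 0.3 N or contact force between the fingers and stick4 above 0.3 N or contact force between the fingers and stick5 above 0.3 N).
It fails at once if the salt shaker, garlic or lemon is moved more than 3 cm (distance of any of salt_shaker, garlic, lemon from where it was at the start of the episode above 0.03 m).
Of stick0, stick1, stick2, stick3, stick4, stick5 only 4 to 6 are there at a start; the rules pass over those that are not, and their reading is None.
At some moment in a run one of stick0, stick1, stick2, stick3, stick4, stick5 may be knocked a few centimetres aside while the robot is not near it.
Once in a run the grip may slacken for a moment while it holds something.
It also fails if it takes over 210 s, if anything falls off the work surface, if the arm or the gripper's body presses on something with over 40 N, if the wrist force passes 120 N, or if a joint passes its speed limit or range.

### The arm

A 6-joint arm with a two-finger parallel gripper is mounted at the origin on a cart in front of the work surface, level with it; the furniture and walls round the work are solid. World frame = base frame: x ahead of the robot, y to its left, z up, the work surface at z = 0. Lengths are in m, angles in rad, forces in N, time in s.
With the tool pointing down it reaches from about 0.15 to 0.775 m from the base axis. Payload 6.1 kg.
Tool frame: the origin (TCP) lies at the very end of the fingers, on their centre line; the grasp point (between the pads) lies 19 mm behind it; x points along the fingers, z is the direction in which the jaws open and shut, and the axes are right-handed (so a half turn about x gives the same grasp; the last joint's range is limited). The gripper opens to 85 mm and grips with 20 to 120 N. Pads are 22 mm wide; open, the fingers measure 114 mm over their backs; the gripper's body (76 mm by 85 mm) begins 54 mm behind the grasp point. The pads swing forward as they close: fully open they stand 13 mm farther back than shut.
Start: joints at [-1.289, 0.126, -0.04, 1.405, 0, 1.571], TCP at [0.146, -0.504, 0.231] pointing down, gripper open.
Joint ranges: [-2.72, 2.72], [-0.95, 1.95], [-1.27, 1.35], [-1.78, 2.02], [-1.46, 1.47], [-3.14, 3.14]. Speed limits (rad/s): [2.39, 2.39, 3.01, 3.14, 3.14, 3.14].

### API

Orientations are given as a unit quaternion [w, x, y, z].
In Python, from workcell import status, read_camera, calibration, ctrl gives the robot as it stands. The module is installed in compiled form; this text tells all that it offers.
- The arm moves only by the tool play_rows, never from a script. Its argument "steps" is a list of rows, each a list of 4 numbers: the shift along the tool's x, y, z in cm, then the turn about the tool's x in degrees. In form: [[dx, dy, dz, spin], ...]. A call has 1 to 20 rows; each row shifts and turns the pose as measured when the row begins, along the tool's axes as they then stand; what a row does not reach is not made up. A row lasts 1/10 s, in which the tool goes at most 50 mm and 8.59 degrees, less where a joint would pass 70% of its speed; a pose out of reach is approached as far as the arm can. A call is refused whole if a number of a shift passes 5 or a number of a turn 8.59, either way. A call with a gripper value outside its range is refused whole. "gripper" is the opening, from 0 (shut) to 1 (fully open), set as the call begins (left out, the last holds). The fingers move at their own pace and stop on an object; the grip force is fixed at half the most. Time passes only in rows, so rows that do not move let the fingers close. It gives the time, the measured TCP pose, the force and the opening at its end, in the units of the state.
- status.state(): the state, without advancing time (a new reading comes with each control period).
- read_camera(name): name is "scene" or "side" or "wrist"; returns the picture (384x512x3 uint8, red, green, blue); there is no depth.
- calibration(name): a dict with "fov_y" (degrees; the focal length in pixels is half the picture's height over the tangent of half this angle, whatever the lens; pixels are square), "cx", "cy" (the principal point, pixels), "world_to_cam" (4x4, takes a point from world to camera coordinates). Camera axes: x right, y down, z forward; pixel columns grow to the right and rows downward; lengths in m; the calibration is good to about 2 mm. The wrist camera is an equidistant fisheye: a pixel r from the principal point sees the ray r / f radians off the axis. A picture is of the moment at which its call begins: read the wrist's pose just before it. calibration takes no time and is no camera call; for the wrist camera it gives the pose at the moment of the call.
- ctrl.finish_job(): hands the job in, once; it reports no verdict.
The state is a dict: "t": time; "joint_positions": joint angles; "dq": joint speeds; "joint_efforts": joint torques, N m; "tcp_pos": TCP position; "tcp_rot": TCP orientation; "ft_force": force on the tool from outside, world axes, zero at the start; "wrist_torque": the same for the moment, N m; "opening": opening from 0.0 (shut) to 1.0 (fully open).
Only numpy, scipy, OpenCV 4.12 (cv2) and the standard library are available. Lean on these libraries where they do the work, as an engineer would, in place of code of your own. Each camera call takes 0.05 s, during which the arm holds its last target.

## Working session

There is one attempt and no reset: what is moved stays moved. The work goes in short steps, Python scripts to look and compute and a tool call to move; the robot and the scene stay as the last step left them, time stands still between calls to the robot, and variables do not carry over. Pictures are saved under pics/ and viewed, and the job is handed in when it is done.

Besides the shell and the picture viewer there is one more tool, called after "Request:" as name(argument=value, ...), one argument or row to a line, values as JSON. play_rows: Moves the arm, as the interface text tells. Its arguments: {"type":"object","properties":{"steps":{"type":"array"},"gripper":{"type":"number"}},"required":["steps"]}

```bash
mkdir -p pics; python3 - <<'E'
from workcell import status, read_camera, calibration, ctrl
import cv2,json
print(status.state())
for n in ["scene","side","wrist"]:
    c=calibration(n);print(n,c)
    cv2.imwrite(f"pics/{n}0.png",cv2.cvtColor(read_camera(n),cv2.COLOR_RGB2BGR))
E
```

```text
{'t': 0.0, 'joint_positions': array([-1.28896288e+00,  1.26363956e-01, -4.06225675e-02,  1.40537748e+00,
       -6.44159697e-07,  1.57081366e+00]), 'dq': array([ 0.00120061, -0.00074145, -0.000589  ,  0.00058717, -0.00095541,
        0.00046425]), 'joint_efforts': array([-7.42985922e-04, -4.35915256e+01,  3.52924955e+01,  1.71826780e-02,
        5.89899074e-06, -6.87574030e-06]), 'tcp_pos': array([ 0.14589845, -0.50389734,  0.23053021]), 'tcp_rot': array([ 0.56482216,  0.42515599,  0.5657086 , -0.42449039]), 'ft_force': array([ 0.52222555, -0.17093379,  1.19579624]), 'wrist_torque': array([ 0.02815698, -0.02544391, -0.04178506]), 'opening': 0.9966912607645677}
scene {'fov_y': 45.79016193315586, 'cx': 262.3107351236023, 'cy': 189.5999098259926, 'world_to_cam': array([[-0.44591642, -0.89498062,  0.0129702 ,  0.3796237 ],
       [-0.70084722,  0.34010438, -0.62701051,  0.39201856],
       [ 0.55675104, -0.28868442, -0.77890281,  1.02135115],
       [ 0.        ,  0.        ,  0.        ,  1.        ]])}
side {'fov_y': 46.460243424860835, 'cx': 257.4983121838873, 'cy': 189.90141743647825, 'world_to_cam': array([[ 0.97107748, -0.23874158, -0.0033141 , -0.52181203],
       [-0.12674552, -0.50367292, -0.85454617,  0.21354516],
       [ 0.20234648,  0.83025059, -0.51936486,  1.1012832 ],
       [ 0.        ,  0.        ,  0.        ,  1.        ]])}
wrist {'fov_y': 65.70646984690485, 'cx': 254.9706972112471, 'cy': 193.86370298411683, 'world_to_cam': array([[ 2.77577361e-01, -9.60702999e-01, -7.46218351e-04,
        -5.24176696e-01],
       [-9.21929379e-01, -2.66592724e-01,  2.81024089e-01,
        -3.66093491e-02],
       [-2.70179622e-01, -7.73179644e-02, -9.59700424e-01,
         3.78728689e-01],
       [ 0.00000000e+00,  0.00000000e+00,  0.00000000e+00,
         1.00000000e+00]])}
```

View pics/scene0.png

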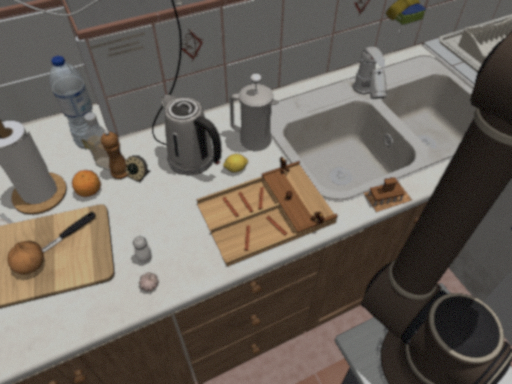

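View pics/side0.png

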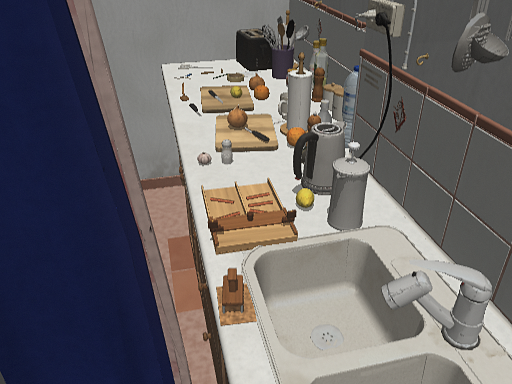

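View pics/wrist0.png

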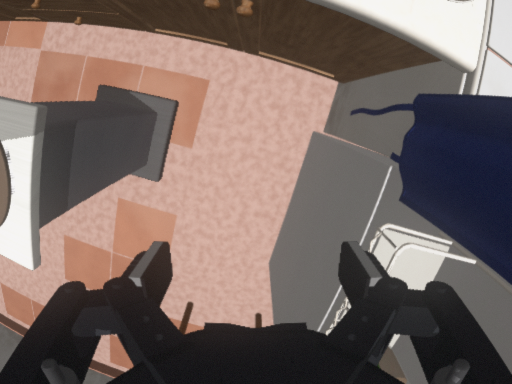

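The scene view shows the tray at about (265,212), the rake on its mat at (387,193), the lemon at (235,162), the salt shaker at (141,249) and the garlic at (148,282). I'll zoom in on the tray and rake.

```bash
python3 - <<'E'
import cv2
a=cv2.imread("pics/scene0.png")[145:275,185:425];cv2.imwrite("pics/scene0z.png",cv2.resize(a,None,fx=3.33,fy=3.33,interpolation=cv2.INTER_CUBIC))
a=cv2.imread("pics/side0.png")[165:330,190:310];cv2.imwrite("pics/side0z.png",cv2.resize(a,None,fx=3.6,fy=3.6,interpolation=cv2.INTER_CUBIC))
E
```

```text
(no output)
```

View pics/scene0z.png

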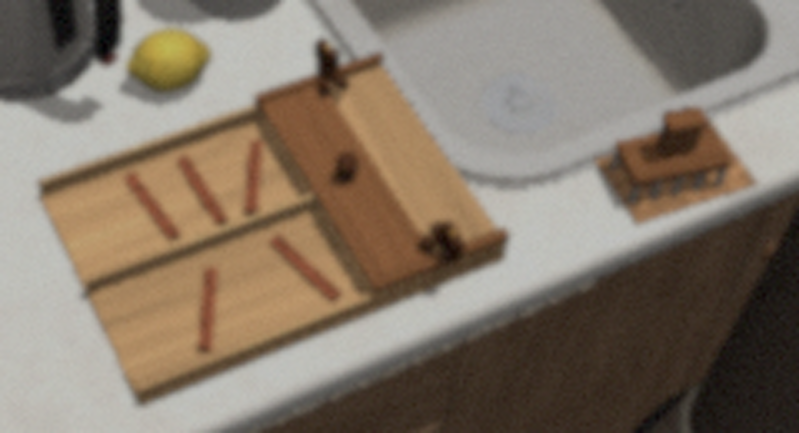

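View pics/side0z.png

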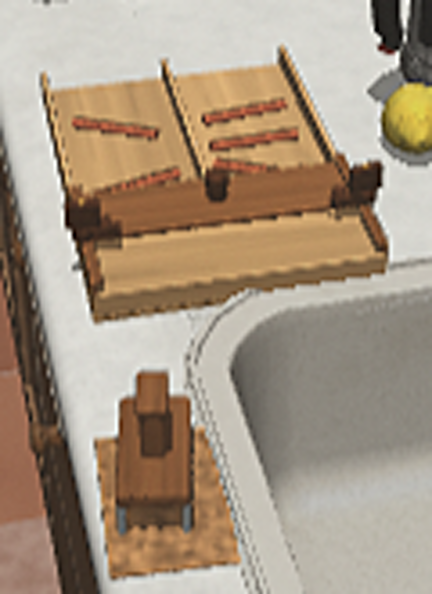

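```bash
cat > h.py <<'E'
import numpy as np, cv2
from scipy.spatial.transform import Rotation as R
from scipy.optimize import least_squares
def save(img,name): cv2.imwrite("pics/"+name,cv2.cvtColor(img,cv2.COLOR_RGB2BGR))
def proj(c,P,name,H=384):
    P=np.atleast_2d(P); W=np.array(c["world_to_cam"]); q=P@W[:3,:3].T+W[:3,3]
    f=H/2/np.tan(np.radians(c["fov_y"]/2))
    if name=="wrist":
        r=np.hypot(q[:,0],q[:,1]); th=np.arctan2(r,q[:,2]); s=f*th/np.maximum(r,1e-9)
        return np.c_[c["cx"]+q[:,0]*s,c["cy"]+q[:,1]*s]
    return np.c_[c["cx"]+f*q[:,0]/q[:,2],c["cy"]+f*q[:,1]/q[:,2]]
def unproj(c,uv,z,name,H=384):
    uv=np.atleast_2d(uv).astype(float); W=np.array(c["world_to_cam"]); f=H/2/np.tan(np.radians(c["fov_y"]/2))
    d=(uv-[c["cx"],c["cy"]])/f
    if name=="wrist":
        th=np.hypot(d[:,0],d[:,1]); k=np.sin(th)/np.maximum(th,1e-9)
        ray=np.c_[d[:,0]*k,d[:,1]*k,np.cos(th)]
    else: ray=np.c_[d,np.ones(len(d))]
    ray=ray@W[:3,:3]; o=-W[:3,:3].T@W[:3,3]
    z=np.broadcast_to(z,(len(uv),))
    return o+ray*((z-o[2])/ray[:,2])[:,None]
def tw(pose,P):
    x,y,a=pose; P=np.atleast_2d(P).astype(float); c,s=np.cos(a),np.sin(a)
    return np.c_[x+c*P[:,0]-s*P[:,1],y+s*P[:,0]+c*P[:,1],P[:,2]]
def wt(pose,P):
    x,y,a=pose; P=np.atleast_2d(P).astype(float); c,s=np.cos(a),np.sin(a)
    X=P[:,0]-x;Y=P[:,1]-y
    return np.c_[c*X+s*Y,-s*X+c*Y,P[:,2]]
def tool(st):
    q=st["tcp_rot"]; return R.from_quat([q[1],q[2],q[3],q[0]]).as_matrix()
def delta(st,target):
    return tool(st).T@(np.array(target)-st["tcp_pos"])*100
E
python3 - <<'E'
from h import *
from workcell import *
from workcell import status,calibration
cs,cd=calibration("scene"),calibration("side")
s=lambda u,v:(185+u/3.33,145+v/3.33)
d=lambda u,v:(190+u/3.6,165+v/3.6)
T=[("scene",s(42,180),(.1115,.205,.025)),("scene",s(143,403),(-.1115,.205,0)),("scene",s(505,233),(-.1115,-.122,.037)),("scene",s(380,57),(.1115,-.122,.037)),
("side",d(42,73),(-.1115,.205,.025)),("side",d(280,46),(.1115,.205,.025)),("side",d(97,320),(-.1115,-.122,0)),("side",d(387,270),(.1115,-.122,0))]
f=lambda p:np.concatenate([(proj(cs if n=="scene" else cd,tw(p,P),n)[0]-uv) for n,uv,P in T])
r=least_squares(f,[.4,0,0]);print(r.x,r.fun.round(1))
M=[(s(637,222),0.003),(s(752,182),0.003)]
for uv,z in M: print(unproj(cs,uv,z,"scene"))
for uv in [d(108,578),d(242,562),d(97,440)]: print(unproj(cd,uv,.003,"side"))
st=status.state();print(tool(st))
E
```

```text
[ 0.53521669  0.1047781  -0.01507759] [-1.5 -0.3 -0.4  0.9  1.6 -0.3 -0.1 -2.5 -0.9 -1.2  0.5 -1.6 -0.8 -0.
  0.1  1.9]
[[ 0.40221638 -0.13531181  0.003     ]]
[[ 0.3938194  -0.25035325  0.003     ]]
[[ 0.39042747 -0.25939854  0.003     ]]
[[ 0.4711763  -0.26669983  0.003     ]]
[[ 0.40318296 -0.14194005  0.003     ]]
[[-3.61010175e-04  9.60552963e-01  2.78096880e-01]
 [ 1.21962442e-03  2.78097114e-01 -9.60552189e-01]
 [-9.99999191e-01 -7.59536732e-06 -1.27190974e-03]]
```

Request:
play_rows(
  steps=[
    [-1,0,0,-8.2],
    [-1,0,0,-8.2],
    [-1,0,0,-8.2],
    [-1,0,0,-8.2],
  ],
)

```text
t: 0.55
tcp_pos: [0.1455, -0.5026, 0.2688]
tcp_rot: [0.663, 0.243, 0.666, -0.239]
ft_force: [0.4, -0.4, 0.8]
opening: 0.998
```

```bash
python3 - <<'E'
from h import *
from workcell import status
st=status.state();print(st["joint_positions"].round(3),tool(st).round(3))
E
```

```text
[-1.289  0.133  0.05   1.496 -0.     0.978] [[-0.002  0.641  0.768]
 [ 0.007  0.768 -0.641]
 [-1.     0.004 -0.006]]
```

Request:
play_rows(
  steps=[
    [-0.5,0,0,-8.1],
    [-0.5,0,0,-8.1],
    [-0.5,0,0,-8.1],
    [-0.5,0,0,-8.1],
    [-0.5,0,0,-8.1],
    [-0.5,0,0,-8.1],
    [-0.5,0,0,-8.1],
    [-0.5,0,0,-8.1],
    [0,0,0,-8.1],
    [0,0,0,-8.1],
    [0,0,0,-8.1],
    [0,0,0,-8.1],
    [0,0,0,-8.1],
    [0,0,0,-8.1],
    [0,0,0,-8.1],
    [0,0,0,-8.1],
  ],
)

```text
t: 2.15
tcp_pos: [0.1453, -0.5018, 0.3071]
tcp_rot: [0.479, -0.518, 0.473, 0.527]
ft_force: [0.4, -0.1, 0.8]
opening: 0.997
```

Request:
play_rows(
  steps=[
    [0,-1.8,3.0,0],
    [0,-1.8,3.0,0],
    [0,-1.8,3.0,0],
    [0,-1.8,3.0,0],
    [0,-1.8,3.0,0],
    [0,-1.8,3.0,0],
    [0,-1.8,3.0,0],
    [0,-1.8,3.0,0],
    [0,-1.8,3.0,0],
    [0,-1.8,3.0,0],
    [0,-1.8,3.0,0],
    [0,-1.8,3.0,0],
    [0,-1.8,3.0,0],
    [0,-1.8,3.0,0],
    [0,-1.8,3.0,0],
    [0,-1.8,3.0,0],
    [0,-1.8,3.0,0],
    [0,-1.8,3.0,0],
    [0,-1.8,3.0,0],
    [0,0,0,0],
  ],
)

```text
t: 4.15
tcp_pos: [0.4394, 0.1223, 0.3109]
tcp_rot: [0.48, -0.516, 0.473, 0.529]
ft_force: [0.6, -0.2, -0.5]
opening: 1.001
```

```bash
python3 - <<'E'
from h import *
from workcell import status,read_camera,calibration
import pickle
st=status.state();c=calibration("wrist");im=read_camera("wrist");save(im,"w1.png");pickle.dump((c,im),open("w1.pkl","wb"))
cv2.imwrite("pics/w1z.png",cv2.resize(cv2.imread("pics/w1.png"),None,fx=1.56,fy=1.56,interpolation=cv2.INTER_CUBIC))
print(st["joint_positions"].round(3),st["tcp_pos"],tool(st).round(3))
E
```

```text
[0.258 0.01  0.01  1.573 0.021 0.165] [0.43940723 0.12232134 0.31088143] [[-0.007 -0.996 -0.092]
 [ 0.02  -0.092  0.996]
 [-1.     0.005  0.021]]
```

View pics/w1z.png

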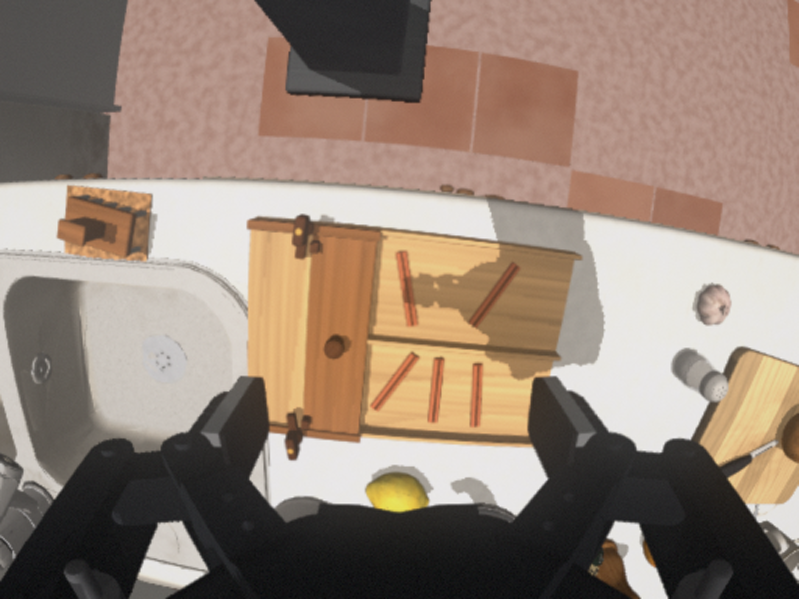

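```bash
python3 - <<'E'
import cv2
a=cv2.imread("pics/w1.png")[130:300,150:380];cv2.imwrite("pics/w1c.png",cv2.resize(a,None,fx=3.4,fy=3.4,interpolation=cv2.INTER_CUBIC))
a=cv2.imread("pics/w1.png")[110:175,30:110];cv2.imwrite("pics/w1r.png",cv2.resize(a,None,fx=8,fy=8,interpolation=cv2.INTER_CUBIC))
E
```

```text
(no output)
```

View pics/w1c.png

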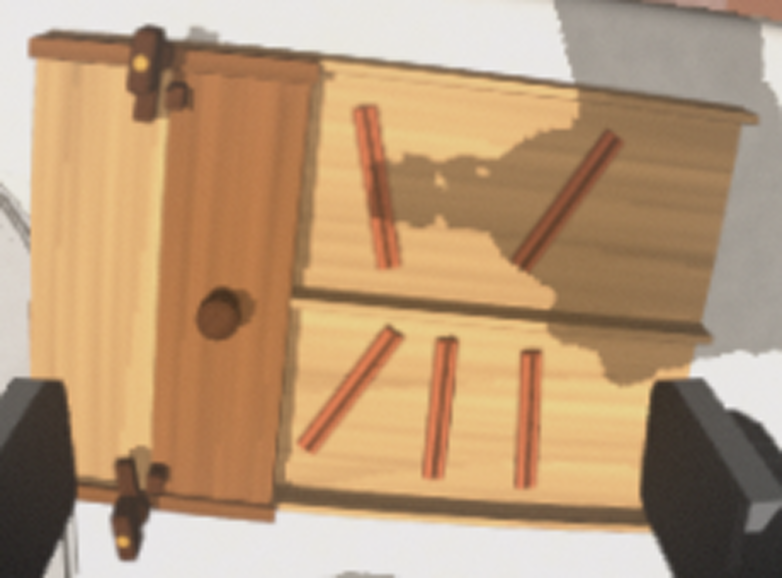

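View pics/w1r.png

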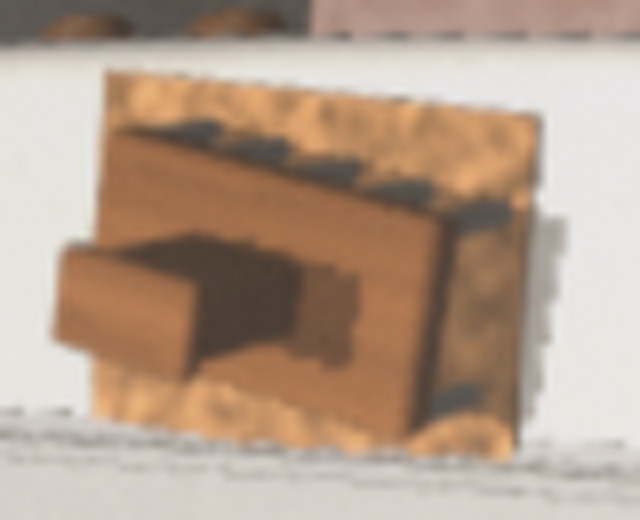

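```bash
python3 - <<'E'
from h import *
import pickle
from workcell import calibration
cw,_=pickle.load(open("w1.pkl","rb")); cs,cd=calibration("scene"),calibration("side")
C={"scene":cs,"side":cd,"wrist":cw}
s=lambda u,v:(185+u/3.33,145+v/3.33)
d=lambda u,v:(190+u/3.6,165+v/3.6)
w=lambda u,v:(150+u/3.4,130+v/3.4)
T=[("scene",s(42,180),(.1115,.205,.025)),("scene",s(143,403),(-.1115,.205,0)),("scene",s(505,233),(-.1115,-.122,.037)),("scene",s(380,57),(.1115,-.122,.037)),
("side",d(42,73),(-.1115,.205,.025)),("side",d(280,46),(.1115,.205,.025)),("side",d(97,320),(-.1115,-.122,0)),("side",d(387,270),(.1115,-.122,0)),
("wrist",w(31,38),(-.1115,-.122,.037)),("wrist",w(758,113),(-.1115,.205,.025)),("wrist",w(710,333),(0,.205,.025)),("wrist",w(322,65),(-.1065,.003,.037)),("wrist",w(273,520),(.1115,.003,.037)),("wrist",w(218,318),(0,-.029,.056))]
f=lambda p,T=T:np.concatenate([(proj(C[n],tw(p,P),n)[0]-uv) for n,uv,P in T])
r=least_squares(f,[.4,0,0]);print(r.x,r.fun.reshape(-1,2).round(1).tolist())
r2=least_squares(lambda p:f(p,T[8:]),[.4,0,0]);print(r2.x,r2.fun.reshape(-1,2).round(1).tolist())
p=r2.x
for nm,P in [("fin_a",(-.109,-.066,.069)),("fin_b",(.109,-.066,.069))]: 
    u=proj(cw,tw(p,P),"wrist")[0]; print(nm,tw(p,P),((u-[150,130])*3.4).round())
# sticks endpoints
S={"A":((367,107),(390,266)),"B":((615,137),(522,265)),"C":((395,333),(308,446)),"D":((446,340),(432,477)),"E":((531,351),(525,487))}
for k,(a,b) in S.items(): print(k,(wt(p,unproj(cw,[w(*a),w(*b)],.014,"wrist"))*1000).round(0)[:,:2].tolist())
m=lambda u,v:(30+u/8,110+v/8)
q=unproj(cw,[m(107,70),m(540,118),m(515,458),m(92,415)],.003,"wrist");print(q,q.mean(0))
q=unproj(cw,[m(118,133),m(445,218),m(408,437)],.039,"wrist");print("head",q)
q=unproj(cw,[m(70,245),m(195,285),m(182,378),m(55,337)],.083,"wrist");print("cap",q,q.mean(0))
E
```

```text
[ 0.53274493  0.10556717 -0.0175486 ] [[-1.4, 0.3], [-0.5, 1.7], [1.9, 0.6], [0.2, -1.8], [-1.6, -1.3], [-0.1, -1.6], [-1.9, -0.1], [-1.0, 1.9], [-1.2, -1.0], [0.7, -0.3], [1.0, 1.4], [-1.3, 2.1], [0.4, 0.6], [-0.2, 0.6]]
[ 0.53183678  0.10571915 -0.01886396] [[-1.0, -1.7], [0.9, -0.7], [1.1, 1.1], [-1.0, 1.5], [0.5, 0.1], [-0.1, -0.0]]
fin_a [[0.42161123 0.04178694 0.069     ]] [141.  58.]
fin_b [[0.63957244 0.03767485 0.069     ]] [123. 537.]
A [[-89.0, 26.0], [-17.0, 45.0]]
B [[-89.0, 140.0], [-24.0, 106.0]]
C [[16.0, 51.0], [81.0, 16.0]]
D [[17.0, 76.0], [93.0, 80.0]]
E [[19.0, 118.0], [95.0, 128.0]]
[[ 0.3911151  -0.25285389  0.003     ]
 [ 0.40179487 -0.13383753  0.003     ]
 [ 0.47365362 -0.14044721  0.003     ]
 [ 0.46987695 -0.26033433  0.003     ]] [ 0.43411014 -0.19686824  0.003     ]
head [[ 0.40240232 -0.22047846  0.039     ]
 [ 0.4187985  -0.13582629  0.039     ]
 [ 0.46248131 -0.14568881  0.039     ]]
cap [[ 0.41978051 -0.19803682  0.083     ]
 [ 0.42671583 -0.16647785  0.083     ]
 [ 0.44406517 -0.17049563  0.083     ]
 [ 0.43733947 -0.20293509  0.083     ]] [ 0.43197524 -0.18448635  0.083     ]
```

Request:
play_rows(
  steps=[
    [2,0.1,-0.9,6.2],
    [2,0.1,-0.9,0],
    [2,0.1,-0.9,0],
    [2,0.1,-0.9,0],
    [2,0.1,-0.9,0],
    [2,0.1,-0.9,0],
    [2,0.1,-0.9,0],
    [2,0.1,-0.9,0],
    [2,0.1,-0.9,0],
    [0,0,0,0],
    [0,0,0,0],
  ],
  gripper=0.4,
)

```text
t: 5.3
tcp_pos: [0.4211, 0.033, 0.1243]
tcp_rot: [0.51, -0.486, 0.505, 0.499]
ft_force: [0.2, 1.1, 0.2]
opening: 0.399
```

```bash
cat > look.py <<'E'
import sys
from h import *
from workcell import status,read_camera,calibration
import pickle
name,cam=sys.argv[1],sys.argv[2]
st=status.state();c=calibration(cam);im=read_camera(cam);save(im,name+".png");pickle.dump((c,im),open(name+".pkl","wb"))
if len(sys.argv)>3:
    x0,x1,y0,y1,k=map(float,sys.argv[3].split(","))
    a=cv2.imread("pics/"+name+".png")[int(y0):int(y1),int(x0):int(x1)];cv2.imwrite("pics/"+name+"z.png",cv2.resize(a,None,fx=k,fy=k,interpolation=cv2.INTER_CUBIC))
T=tool(st)
print("t",st["t"],"q",st["joint_positions"].round(3),"tcp",st["tcp_pos"].round(4),"x",T[:,0].round(3),"jaw",np.degrees(np.arctan2(T[1,2],T[0,2])).round(2),"F",st["ft_force"].round(1),"open",round(st["opening"],3))
E
cat > to.py <<'E'
import sys
from h import *
from workcell import status
# args: world target x y z [jaw deg]
t=list(map(float,sys.argv[1:4]));st=status.state();T=tool(st)
j=np.degrees(np.arctan2(T[1,2],T[0,2]))
print("tcp",st["tcp_pos"].round(4),"delta cm",delta(st,t).round(2),"jaw",j.round(2), "spin", round(j-float(sys.argv[4]),2) if len(sys.argv)>4 else "", "x",T[:,0].round(3))
E
python3 look.py w2 wrist; python3 to.py .4218 .042 .12 88.9
```

```text
t 5.3 q [ 0.066 -0.038 -0.448  1.168  0.018  0.095] tcp [0.4211 0.033  0.1243] x [-0.008  0.017 -1.   ] jaw 88.29 F [0.2 1.1 0.2] open 0.399
tcp [0.4211 0.0331 0.1244] delta cm [ 0.45 -0.05  0.89] jaw 88.31 spin -0.59 x [-0.008  0.017 -1.   ]
```

View pics/w2.png

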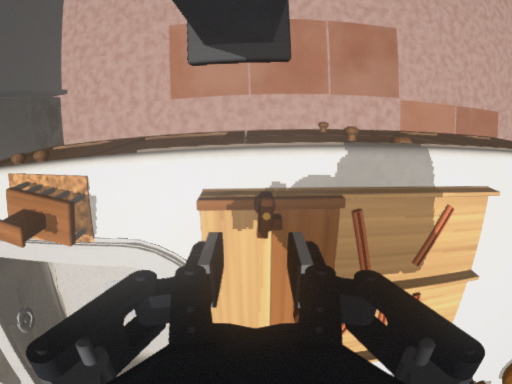

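```bash
python3 - <<'E'
from h import *
import pickle
c,im=pickle.load(open("w2.pkl","rb"))
save(cv2.resize(im[180:250,220:320],None,fx=7,fy=7,interpolation=cv2.INTER_CUBIC),"w2z.png")
print(proj(c,[[.4216,.0418,.069],[.4216,.0418,.047]],"wrist"),unproj(c,[[266,215]],.069,"wrist"))
E
```

```text
[[266.01535686 213.51657522]
 [264.55909142 204.05694841]] [[0.42271986 0.04176831 0.069     ]]
```

View pics/w2z.png

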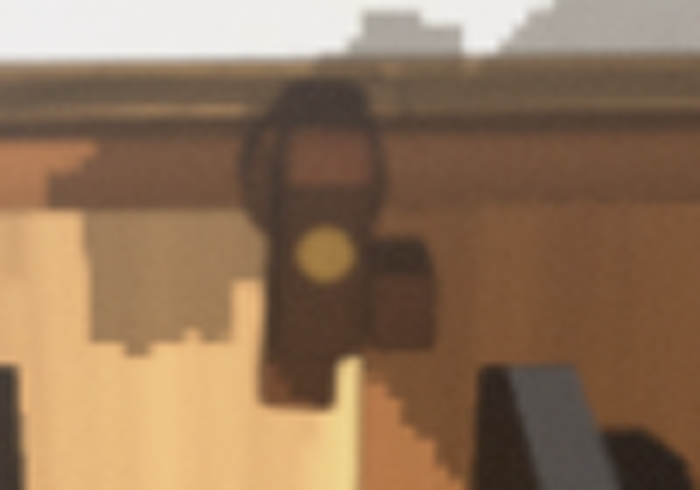

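Request:
play_rows(
  steps=[
    [1.5,-0.05,0.25,-0.3],
    [1.5,-0.05,0.25,-0.3],
    [1.5,-0.05,0.2,0],
    [1.5,-0.05,0.2,0],
    [0.8,0,0.1,0],
    [0,0,0,0],
    [0,0,0,0],
  ],
)

```text
t: 6.05
tcp_pos: [0.429, 0.0463, 0.0634]
tcp_rot: [0.51, -0.492, 0.498, 0.499]
ft_force: [0.1, 0.5, 0.4]
opening: 0.402
```

```bash
python3 to.py .423 .042 .052 88.9
```

```text
tcp [0.429  0.0463 0.0634] delta cm [ 1.12  0.6  -0.46] jaw 89.04 spin 0.14 x [ 0.006  0.019 -1.   ]
```

Request:
play_rows(
  steps=[
    [0.4,0.3,-0.2,0],
    [0.5,0.3,-0.25,0],
    [0.3,0,0,0],
    [0,0,0,0],
  ],
)

```text
t: 6.45
tcp_pos: [0.4237, 0.0417, 0.0524]
tcp_rot: [0.511, -0.493, 0.497, 0.498]
ft_force: [-0.5, 0.3, -0.1]
opening: 0.396
```

```bash
python3 to.py .423 .042 .052 88.9
```

```text
tcp [0.4237 0.0417 0.0524] delta cm [0.04 0.07 0.03] jaw 89.03 spin 0.13 x [ 0.009  0.019 -1.   ]
```

Close on the fin.

Request:
play_rows(
  steps=[
    [0,0,0,0],
    [0,0,0,0],
    [0,0,0,0],
    [0,0,0,0],
    [0,0,0,0],
    [0,0,0,0],
  ],
  gripper=0,
)

```text
t: 7.05
tcp_pos: [0.4235, 0.0419, 0.0526]
tcp_rot: [0.511, -0.493, 0.497, 0.498]
ft_force: [-1.0, 0.4, 0.3]
opening: 0.104
```

```bash
python3 look.py w3 wrist 200,320,170,290,5
```

```text
t 7.05 q [ 0.086 -0.002 -0.577  0.986  0.018  0.103] tcp [0.4235 0.0419 0.0526] x [ 0.008  0.019 -1.   ] jaw 89.02 F [-1.   0.4  0.3] open 0.104
```

View pics/w3z.png

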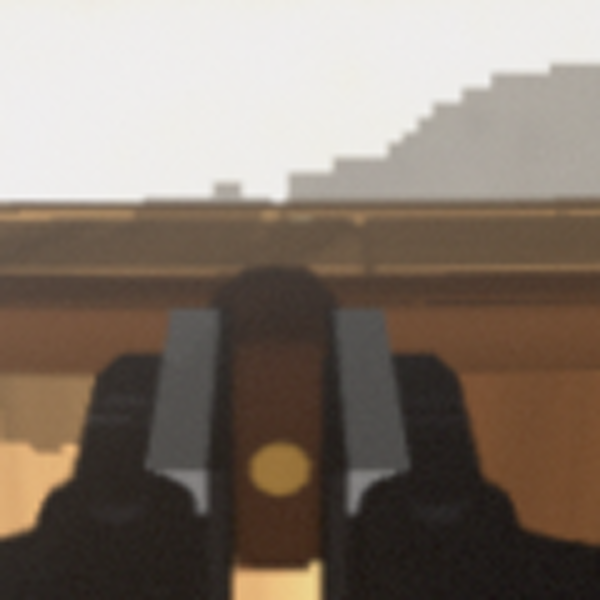

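Request:
play_rows(
  steps=[
    [0,0,0,8],
    [0,0,0,8],
    [0,0,0,8],
    [0,0,0,8],
    [0,0,0,8],
    [0,0,0,8],
    [0,0,0,8],
    [0,0,0,8],
    [0,0,0,8],
    [0,0,0,8],
    [0,0,0,3],
    [0,0,0,0],
  ],
)

```text
t: 8.3
tcp_pos: [0.4238, 0.042, 0.0526]
tcp_rot: [0.71, -0.012, 0.704, 0.024]
ft_force: [-1.3, 0.7, -1.0]
opening: 0.102
```

```bash
python3 look.py w4 wrist 180,340,150,300,4; python3 to.py .423 .042 .052 6
```

```text
t 8.3 q [ 0.087 -0.002 -0.577  0.985  0.017  1.607] tcp [0.4238 0.042  0.0526] x [ 0.009  0.018 -1.   ] jaw 2.91 F [-1.3  0.7 -1. ] open 0.102
tcp [0.4238 0.042  0.0526] delta cm [ 0.06  0.   -0.08] jaw 2.95 spin -3.05 x [ 0.009  0.018 -1.   ]
```

View pics/w4z.png

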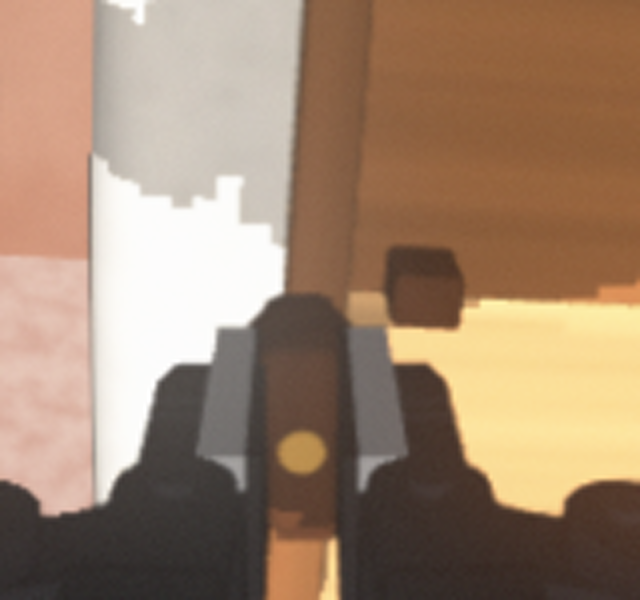

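Request:
play_rows(
  steps=[
    [0,0,0,0],
    [0,0,0,0],
    [0,0,0,0],
    [-2,0,0,0],
    [-2,0,0,0],
    [-2,0,0,0],
    [-1,0,2,0],
    [0,0,3,0],
    [0,0,3,0],
    [0,0,3,0],
    [0,0,3,0],
    [0,0,3,0],
    [0,0,3,0],
    [0,0,0,0],
  ],
  gripper=0.4,
)

```text
t: 9.75
tcp_pos: [0.6309, 0.0492, 0.1275]
tcp_rot: [0.711, -0.011, 0.702, 0.023]
ft_force: [0.2, 0.3, -0.7]
opening: 0.399
```

Request:
play_rows(
  steps=[
    [0,0,0,-8.5],
    [0,0,0,-8.5],
    [0,0,0,-8.5],
    [0,0,0,-8.5],
    [0,0,0,-8.5],
    [0,0,0,-8.5],
    [0,0,0,-8.5],
    [0,0,0,-8.5],
    [0,0,0,-8.5],
    [0,0,0,-8.5],
    [0,0,0,0],
  ],
)

```text
t: 10.85
tcp_pos: [0.624, 0.0472, 0.1258]
tcp_rot: [0.509, -0.493, 0.499, 0.498]
ft_force: [-0.2, 0.4, -0.0]
opening: 0.398
```

```bash
python3 look.py w5 wrist; python3 to.py .641 .038 .12 88.9
```

```text
t 10.85 q [ 0.068  0.329 -0.015  1.222  0.015  0.086] tcp [0.624  0.0472 0.1258] x [ 0.005  0.016 -1.   ] jaw 88.99 F [-0.2  0.4 -0. ] open 0.398
tcp [0.624  0.0472 0.1258] delta cm [ 0.58 -1.71 -0.9 ] jaw 88.81 spin -0.09 x [ 0.005  0.016 -1.   ]
```

View pics/w5.png

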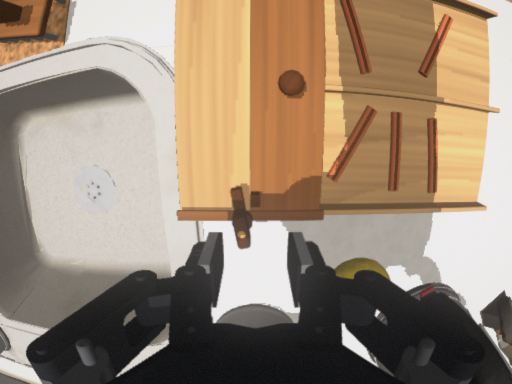

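```bash
python3 - <<'E'
from h import *
import pickle
c,im=pickle.load(open("w5.pkl","rb"))
print(unproj(c,[[241,236.5]],.069,"wrist"))
c,im=pickle.load(open("w1.pkl","rb"))
print("lemon",unproj(c,[[397/1.5625,490/1.5625]],.03,"wrist"))
E
```

```text
[[0.64336773 0.0375312  0.069     ]]
lemon [[0.71107985 0.15159385 0.03      ]]
```

Request:
play_rows(
  steps=[
    [1,-0.5,-0.3,0],
    [1.2,-0.5,-0.3,0],
    [1.2,-0.5,-0.3,0],
    [1,-0.3,0,0],
    [0,0,0,0],
  ],
)

```text
t: 11.4
tcp_pos: [0.6426, 0.0372, 0.0766]
tcp_rot: [0.512, -0.489, 0.503, 0.496]
ft_force: [-0.7, -0.1, 0.0]
opening: 0.4
```

```bash
python3 to.py .642 .0377 .052 88.9
```

```text
tcp [0.6426 0.0372 0.0766] delta cm [2.46 0.07 0.01] jaw 88.32 spin -0.58 x [ 0.003  0.015 -1.   ]
```

Request:
play_rows(
  steps=[
    [1,0,0,-0.5],
    [1,0,0,0],
    [0.5,0,0,0],
    [0,0,0,0],
  ],
)

```text
t: 11.8
tcp_pos: [0.6422, 0.0377, 0.0484]
tcp_rot: [0.509, -0.491, 0.501, 0.498]
ft_force: [0.7, -0.8, 0.4]
opening: 0.401
```

```bash
python3 to.py .642 .0377 .052 88.9
```

```text
tcp [0.6422 0.0377 0.0484] delta cm [-0.36  0.02  0.  ] jaw 88.84 spin -0.06 x [ 0.001  0.015 -1.   ]
```

Request:
play_rows(
  steps=[
    [-0.4,0,0,0],
    [0,0,0,0],
  ],
)

```text
t: 12.0
tcp_pos: [0.6422, 0.0378, 0.0531]
tcp_rot: [0.509, -0.491, 0.501, 0.498]
ft_force: [-0.1, 1.2, 0.6]
opening: 0.4
```

Request:
play_rows(
  steps=[
    [0,0,0,0],
    [0,0,0,0],
    [0,0,0,0],
    [0,0,0,0],
    [0,0,0,0],
    [0,0,0,0],
  ],
  gripper=0,
)

```text
t: 12.6
tcp_pos: [0.6427, 0.0377, 0.0543]
tcp_rot: [0.509, -0.492, 0.5, 0.498]
ft_force: [-0.3, -0.4, -0.5]
opening: 0.1
```

Request:
play_rows(
  steps=[
    [0,0,0,-8],
    [0,0,0,-8],
    [0,0,0,-8],
    [0,0,0,-8],
    [0,0,0,-8],
    [0,0,0,-8],
    [0,0,0,-8],
    [0,0,0,-8],
    [0,0,0,-8],
    [0,0,0,-8],
    [0,0,0,-3],
    [0,0,0,0],
  ],
)

```text
t: 13.8
tcp_pos: [0.6416, 0.0386, 0.0544]
tcp_rot: [-0.036, 0.707, -0.024, -0.706]
ft_force: [0.4, 0.7, -0.0]
opening: 0.096
```

```bash
python3 look.py w6 wrist 160,340,150,300,4; python3 to.py .642 .0377 .052 172
```

```text
t 13.8 q [ 0.052  0.395 -0.081  1.093  0.017 -1.433] tcp [0.6416 0.0386 0.0544] x [ 0.001  0.017 -1.   ] jaw 175.08 F [ 0.4  0.7 -0. ] open 0.096
tcp [0.6417 0.0386 0.0544] delta cm [ 0.24  0.09 -0.04] jaw 175.03 spin 3.03 x [ 0.001  0.017 -1.   ]
```

View pics/w6z.png

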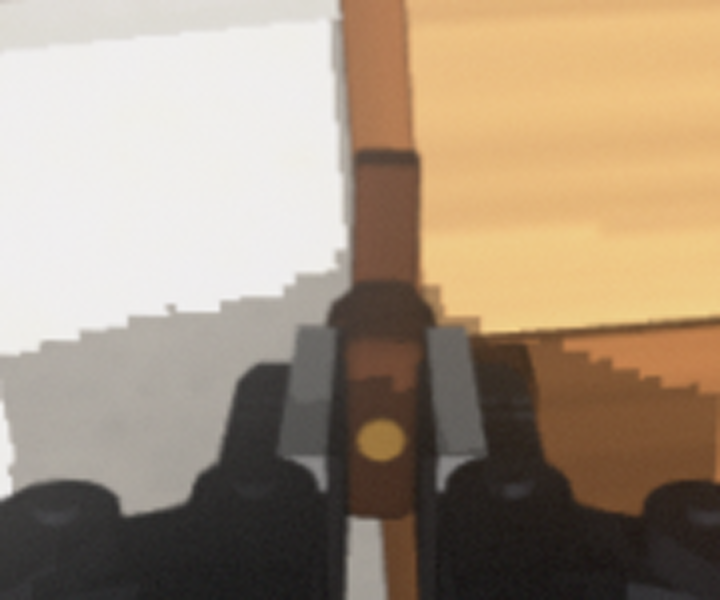

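Request:
play_rows(
  steps=[
    [0,0,0,0],
    [0,0,0,0],
    [0,0,0,0],
    [-2,0,0,0],
    [-2,0,0,0],
    [-2,0,0,0],
    [0,-0.6,2.5,1.5],
    [0,-0.6,2.5,1.5],
    [0,-0.6,2.5,1.5],
    [0,-0.6,2.5,1.5],
    [0,-0.4,0.9,0],
    [0,0,0,0],
  ],
  gripper=0.45,
)

```text
t: 15.05
tcp_pos: [0.5352, 0.0803, 0.1182]
tcp_rot: [-0.075, 0.705, -0.063, -0.703]
ft_force: [0.2, 0.5, -0.6]
opening: 0.45
```

```bash
python3 look.py w7 wrist; python3 to.py .533 .0765 .10 168.9
```

```text
t 15.05 q [ 0.141  0.175 -0.231  1.159  0.015 -1.235] tcp [0.5352 0.0803 0.1182] x [ 0.004  0.016 -1.   ] jaw 168.79 F [ 0.2  0.5 -0.6] open 0.45
tcp [0.5359 0.0801 0.1182] delta cm [1.82 0.44 0.21] jaw 168.77 spin -0.13 x [ 0.004  0.016 -1.   ]
```

View pics/w7.png

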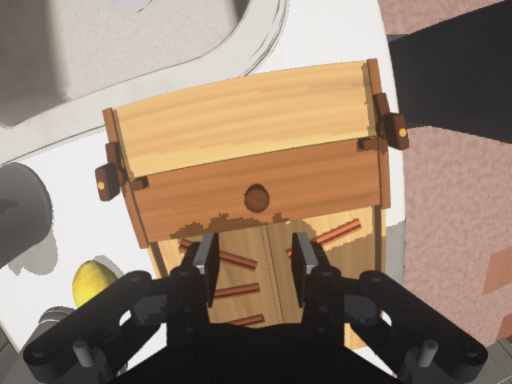

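```bash
python3 - <<'E'
from h import *
import pickle
c,im=pickle.load(open("w7.pkl","rb"))
print(unproj(c,[[257,201]],.056,"wrist"),proj(c,[[.533,.0765,.056],[.533,.0765,.031]],"wrist"))
save(cv2.resize(im[170:230,220:300],None,fx=8,fy=8),"w7z.png")
E
python3 to.py .5335 .076 .04
```

```text
[[0.53247291 0.07575709 0.056     ]] [[256.48338077 202.08828456]
 [256.36356157 192.06727807]]
tcp [0.5359 0.0801 0.1182] delta cm [7.81 0.57 0.16] jaw 168.77 spin  x [ 0.004  0.016 -1.   ]
```

View pics/w7z.png

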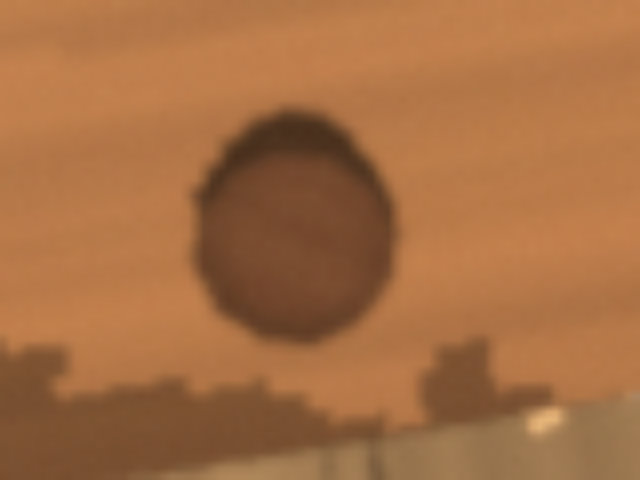

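Request:
play_rows(
  steps=[
    [1.5,0.1,0.05,0],
    [1.5,0.1,0.05,0],
    [1.5,0.1,0.05,0],
    [1.5,0.1,0.05,0],
    [0.8,0,0,0],
    [0,0,0,0],
  ],
)

```text
t: 15.7
tcp_pos: [0.5414, 0.0757, 0.0485]
tcp_rot: [-0.075, 0.707, -0.063, -0.701]
ft_force: [0.6, -0.2, 0.4]
opening: 0.449
```

```bash
python3 to.py .5328 .076 .04
```

```text
tcp [0.5414 0.0757 0.0485] delta cm [0.84 0.15 0.86] jaw 168.77 spin  x [ 0.01   0.015 -1.   ]
```

Request:
play_rows(
  steps=[
    [0,0.1,0.5,0],
    [0.4,0.05,0.3,0],
    [0.4,0,0,0],
    [0,0,0,0],
  ],
)

```text
t: 16.1
tcp_pos: [0.5346, 0.0758, 0.0415]
tcp_rot: [-0.075, 0.708, -0.063, -0.7]
ft_force: [-0.0, -0.7, -0.3]
opening: 0.453
```

Request:
play_rows(
  steps=[
    [0,0,0,0],
    [0,0,0,0],
    [0,0,0,0],
    [0,0,0,0],
    [0,0,0,0],
  ],
  gripper=0,
)

```text
t: 16.6
tcp_pos: [0.5334, 0.076, 0.0421]
tcp_rot: [-0.075, 0.707, -0.063, -0.7]
ft_force: [-0.8, -0.1, -0.7]
opening: 0.186
```

```bash
python3 to.py .5328 .076 .04 168.9;python3 - <<'E'
from h import *
from workcell import status
st=status.state();d=tw((0,0,-.0185),[0,-.06,0])[0];print((tool(st).T@d*100).round(2))
E
```

```text
tcp [0.5334 0.076  0.0421] delta cm [0.21 0.02 0.06] jaw 168.8 spin -0.1 x [ 0.012  0.016 -1.   ]
[-0.09  5.91 -1.06]
```

Request:
play_rows(
  steps=[
    [0,0.7,-0.12,0],
    [0,0.7,-0.12,0],
    [0,0.7,-0.12,0],
    [0,0.7,-0.12,0],
    [0,0.7,-0.12,0],
    [0,0.7,-0.12,0],
    [0,0.7,-0.12,0],
    [0,0.5,-0.1,0],
    [0,0,0,0],
    [0,0,0,0],
  ],
)

```text
t: 17.6
tcp_pos: [0.5323, 0.0168, 0.0421]
tcp_rot: [-0.076, 0.707, -0.062, -0.7]
ft_force: [-0.2, 3.1, 1.3]
opening: 0.187
```

```bash
python3 to.py .5315 .016 .042 168.9
```

```text
tcp [0.5323 0.0168 0.0421] delta cm [0.01 0.09 0.06] jaw 168.76 spin -0.14 x [ 0.012  0.019 -1.   ]
```

Request:
play_rows(
  steps=[
    [0,0,0,0],
    [0,0,0,0],
    [0,0,0,0],
    [-2,0,0,0],
    [-2,0,0,0],
    [-2,0,0,0],
    [-2,1,0.4,0],
    [-2,2.2,0.5,0],
    [-2,2.2,0.5,0],
    [-2,2.2,0.5,0],
    [-1,2.2,0.5,0],
    [0,2.2,0.5,0],
    [0,2.2,0.5,0],
    [0,2.2,0.5,0],
    [0,2.2,0.5,0],
    [0,1.5,0.5,0],
    [0,0,0,0],
  ],
  gripper=0.5,
)

```text
t: 19.3
tcp_pos: [0.4424, -0.1819, 0.1954]
tcp_rot: [-0.07, 0.709, -0.065, -0.698]
ft_force: [-1.3, 0.7, -0.3]
opening: 0.5
```

```bash
python3 look.py w8 wrist; python3 look.py s8 scene 185,425,145,275,3.3;python3 to.py .432 -.1845 .16
```

```text
t 19.3 q [-0.397  0.03  -0.223  1.306  0.012 -1.777] tcp [ 0.4424 -0.1819  0.1954] x [ 0.016  0.006 -1.   ] jaw 169.04 F [-1.3  0.7 -0.3] open 0.5
t 19.35 q [-0.396  0.03  -0.223  1.306  0.012 -1.776] tcp [ 0.4428 -0.1813  0.1954] x [ 0.016  0.006 -1.   ] jaw 169.06 F [-0.1 -0.4  0.1] open 0.502
tcp [ 0.4431 -0.1807  0.1954] delta cm [3.52 0.62 1.07] jaw 169.12 spin  x [ 0.017  0.007 -1.   ]
```

View pics/w8.png

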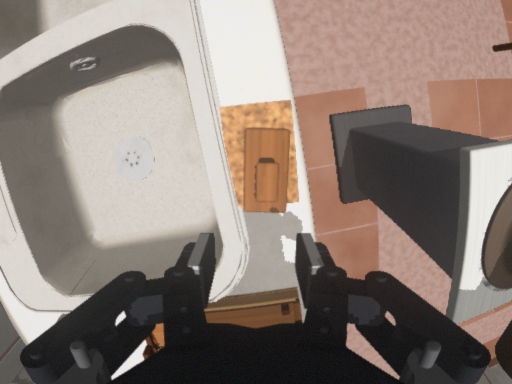

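View pics/s8z.png

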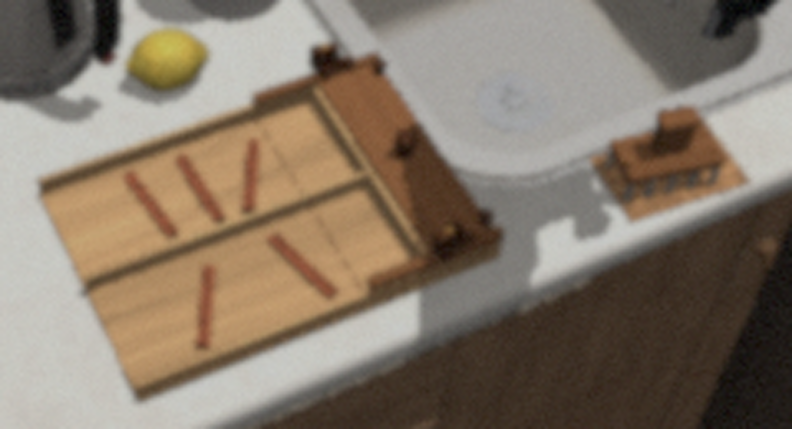

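```bash
python3 - <<'E'
from h import *
import pickle
c,im=pickle.load(open("w8.pkl","rb"))
save(cv2.resize(im[90:230,200:320],None,fx=5,fy=5,interpolation=cv2.INTER_CUBIC),"w8z.png")
E
```

```text
(no output)
```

View pics/w8z.png

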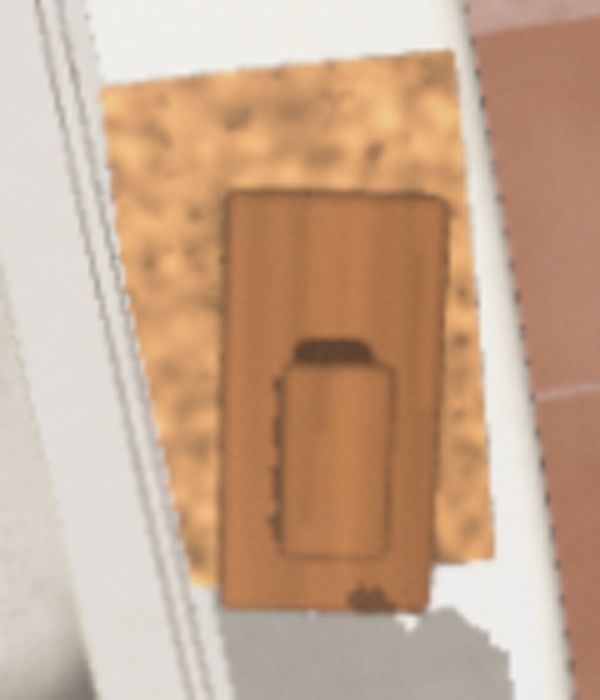

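```bash
python3 - <<'E'
from h import *
import pickle
c,im=pickle.load(open("w8.pkl","rb"))
m=lambda L:[(200+u/5,90+v/5) for u,v in L]
for n,L,z in [("cap",[(288,363),(392,368),(386,558),(280,554)],.083),("head",[(228,190),(448,198),(428,610),(220,608)],.039),("mat",[(100,88),(455,50),(493,558),(190,585)],.003)]:
    q=unproj(c,m(L),z,"wrist")[:,:2];e=(q[2]+q[3]-q[0]-q[1])/2;print(n,q.round(4).tolist(),"mean",q.mean(0).round(4),"ang",np.degrees(np.arctan2(e[1],e[0])))
E
python3 to.py .432 -.1845 .16
```

```text
cap [[0.4368, -0.2054], [0.4192, -0.2012], [0.4261, -0.167], [0.4448, -0.1714]] mean [ 0.4317 -0.1862] ang 77.59306517409848
head [[0.4437, -0.2343], [0.4007, -0.2246], [0.4192, -0.139], [0.463, -0.1478]] mean [ 0.4317 -0.1864] ang 77.62439348441261
mat [[0.4694, -0.2605], [0.3902, -0.2539], [0.401, -0.1354], [0.4733, -0.1422]] mean [ 0.4335 -0.198 ] ang 86.44480273090961
tcp [ 0.4431 -0.1807  0.1954] delta cm [3.52 0.62 1.07] jaw 169.12 spin  x [ 0.017  0.007 -1.   ]
```

Request:
play_rows(
  steps=[
    [1.5,0.2,0.3,0.7],
    [1.5,0.2,0.3,0.7],
    [1.5,0.1,0.3,0],
    [1.5,0.1,0.3,0],
    [1.5,0,0,0],
    [1.0,0,0,0],
    [0,0,0,0],
  ],
)

```text
t: 20.1
tcp_pos: [0.435, -0.179, 0.1078]
tcp_rot: [-0.076, 0.71, -0.07, -0.697]
ft_force: [0.1, -0.3, -0.0]
opening: 0.502
```

```bash
python3 to.py .4317 -.1863 .043 167.6
```

```text
tcp [ 0.435  -0.179   0.1078] delta cm [6.47 0.85 0.29] jaw 168.11 spin 0.51 x [ 0.019  0.006 -1.   ]
```

Request:
play_rows(
  steps=[
    [0,0.6,0.1,0.5],
    [1.0,0.2,0.15,0],
    [1.0,0.1,0.1,0],
    [1.0,0.1,0.1,0],
    [1.0,0,0.1,0],
    [0.5,0,0,0],
    [0,0,0,0],
  ],
)

```text
t: 20.8
tcp_pos: [0.429, -0.1881, 0.0601]
tcp_rot: [-0.079, 0.71, -0.074, -0.696]
ft_force: [-0.7, -0.9, -0.8]
opening: 0.505
```

```bash
python3 to.py .4317 -.1863 .043 167.6
```

```text
tcp [ 0.429  -0.1881  0.0601] delta cm [ 1.72 -0.22 -0.19] jaw 167.59 spin -0.01 x [ 0.021  0.005 -1.   ]
```

Request:
play_rows(
  steps=[
    [0.6,-0.15,-0.15,0],
    [0.6,-0.05,-0.05,0],
    [0.4,0,0,0],
    [0,0,0,0],
  ],
)

```text
t: 21.2
tcp_pos: [0.4325, -0.1864, 0.0431]
tcp_rot: [-0.079, 0.71, -0.074, -0.695]
ft_force: [0.3, 0.4, 0.3]
opening: 0.501
```

```bash
python3 to.py .4317 -.1863 .043 167.6
```

```text
tcp [ 0.4325 -0.1864  0.0431] delta cm [0.01 0.01 0.08] jaw 167.61 spin 0.01 x [ 0.022  0.005 -1.   ]
```

Request:
play_rows(
  steps=[
    [0,0,0,0],
    [0,0,0,0],
    [0,0,0,0],
    [0,0,0,0],
    [0,0,0,0],
    [0,0,0,0],
    [-0.5,0,0,0],
    [-1,0,0,0],
    [-1.5,0,0,0],
    [-2,0,0,0],
    [-1.5,0,0,0],
    [0,0,0,0],
  ],
  gripper=0,
)

```text
t: 22.4
tcp_pos: [0.4307, -0.1867, 0.1135]
tcp_rot: [-0.079, 0.71, -0.074, -0.695]
ft_force: [0.6, 0.5, -2.0]
opening: 0.212
```

```bash
python3 look.py w9 wrist; python3 look.py d9 side 180,330,150,330,4;python3 to.py .432 -.1845 .16
```

```text
t 22.4 q [-0.418  0.034 -0.4    1.119  0.014 -1.772] tcp [ 0.4307 -0.1867  0.1135] x [ 0.022  0.005 -1.   ] jaw 167.61 F [ 0.6  0.5 -2. ] open 0.212
t 22.45 q [-0.418  0.035 -0.401  1.117  0.014 -1.772] tcp [ 0.4304 -0.1865  0.1125] x [ 0.021  0.005 -1.   ] jaw 167.61 F [-0.2  0.3 -2. ] open 0.218
tcp [ 0.4298 -0.1863  0.1113] delta cm [-4.86 -0.27 -0.26] jaw 167.61 spin  x [ 0.02   0.006 -1.   ]
```

View pics/w9.png

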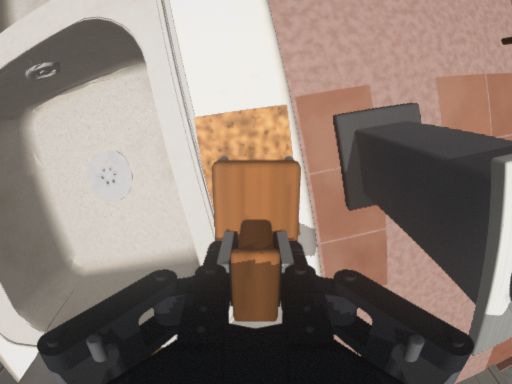

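View pics/d9z.png

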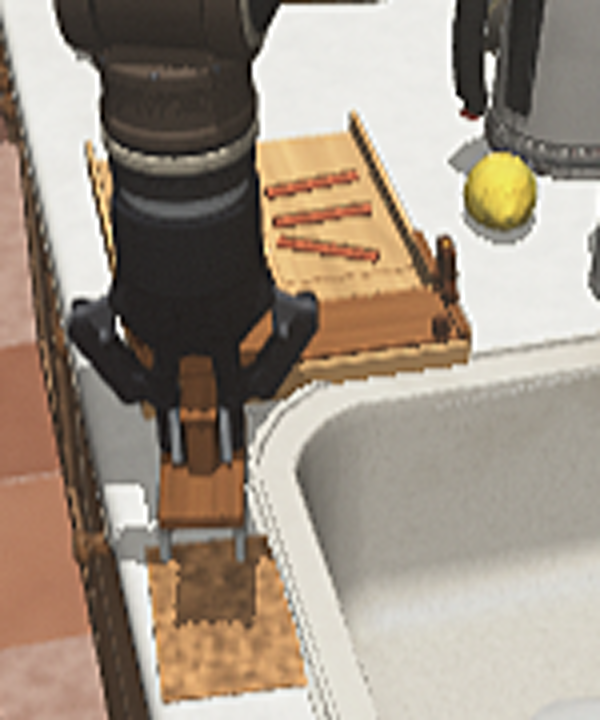

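Request:
play_rows(
  steps=[
    [-1.5,0,0,8],
    [-1.5,0,0,8],
    [-1,0,0,8],
    [0,0,0,8],
    [0,0,0,8],
    [0,0,0,8],
    [0,0,0,8],
    [0,0,0,8],
    [0,0,0,8],
    [0,0,0,7],
    [0,0,0,0],
  ],
)

```text
t: 23.6
tcp_pos: [0.4231, -0.1838, 0.1412]
tcp_rot: [0.524, -0.476, 0.516, 0.482]
ft_force: [0.4, -0.1, -1.7]
opening: 0.219
```

```bash
python3 - <<'E'
from h import *
import pickle
c,im=pickle.load(open("w1.pkl","rb"))
print("salt,garlic",unproj(c,np.array([[683,362],[713,305]])/1.5625,[.01,.02],"wrist"))
P=(.5328,.106,-.0185)
print(tw(P,[[-.0545,.175,0],[.0545,.175,0],[-.0545,.005,0]]))
E
python3 to.py .4815 .282 .15 88.9
```

```text
salt,garlic [[0.53958868 0.48589698 0.01      ]
 [0.46275735 0.50205682 0.02      ]]
[[0.48154664 0.28197825 0.        ]
 [0.59052799 0.27996186 0.        ]
 [0.47840182 0.11200734 0.        ]]
tcp [ 0.4231 -0.1838  0.1412] delta cm [-0.22 -2.06 46.91] jaw 85.37 spin -3.53 x [ 0.003  0.014 -1.   ]
```

Request:
play_rows(
  steps=[
    [-0.3,-0.3,2.9,-1.5],
    [-0.2,-0.3,2.9,-1],
    [0,-0.3,2.9,-1],
    [0,-0.3,2.9,0],
    [0,-0.3,2.9,0],
    [0,-0.3,2.9,0],
    [0,-0.3,2.9,0],
    [0,-0.3,2.9,0],
    [0,-0.3,2.9,0],
    [0,-0.3,2.9,0],
    [0,-0.3,2.9,0],
    [0,-0.3,2.9,0],
    [0,-0.3,2.9,0],
    [0,-0.3,2.9,0],
    [0,-0.3,2,0],
    [0,0,1,0],
    [0,0,0,0],
  ],
)

```text
t: 25.3
tcp_pos: [0.4655, 0.2682, 0.1398]
tcp_rot: [0.49, -0.503, 0.492, 0.515]
ft_force: [-0.2, 0.5, -1.2]
opening: 0.215
```

```bash
python3 look.py w10 wrist; python3 look.py s10 scene 185,425,145,275,3.3; python3 to.py .4815 .282 .13 88.9
```

```text
t 25.3 q [ 0.514  0.169 -0.189  1.219  0.016  0.478] tcp [0.4655 0.2682 0.1398] x [-0.014  0.011 -1.   ] jaw 92.07 F [-0.2  0.5 -1.2] open 0.215
t 25.35 q [ 0.513  0.169 -0.19   1.219  0.016  0.478] tcp [0.4654 0.2674 0.1397] x [-0.014  0.01  -1.   ] jaw 92.01 F [ 0.1  0.4 -3. ] open 0.217
tcp [0.4655 0.2668 0.14  ] delta cm [ 0.99 -1.67  1.45] jaw 91.93 spin 3.03 x [-0.014  0.01  -1.   ]
```

View pics/w10.png

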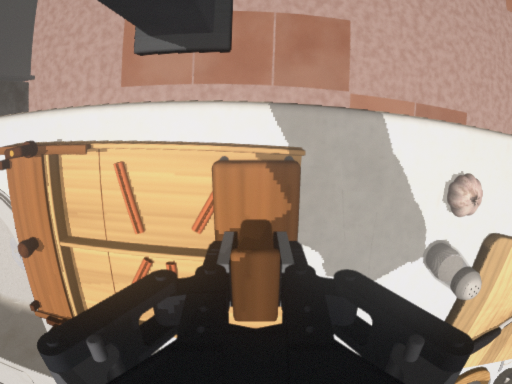

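View pics/s10z.png

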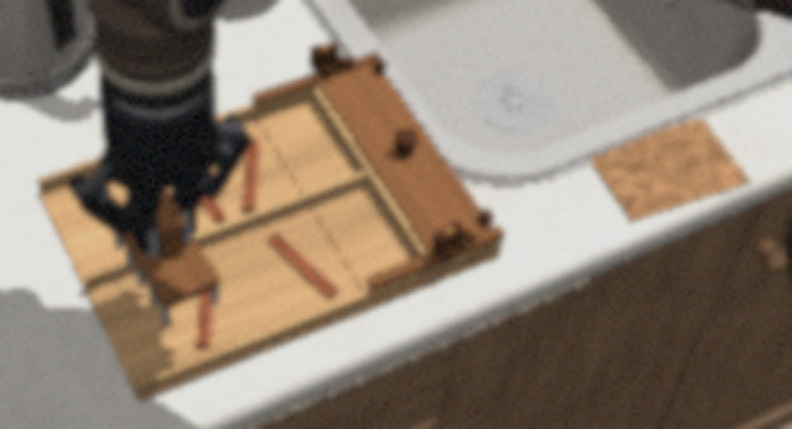

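Request:
play_rows(
  steps=[
    [0.5,-0.8,0.8,3],
    [0.5,-0.8,0.7,0],
    [1,-0.1,0,0],
    [1,0,0,0],
    [1,0,0,0],
    [1,0,0,0],
    [0,0,0,0],
  ],
)

```text
t: 26.1
tcp_pos: [0.4814, 0.2773, 0.0856]
tcp_rot: [0.503, -0.489, 0.507, 0.501]
ft_force: [-0.1, -0.2, -2.2]
opening: 0.219
```

```bash
python3 to.py .4815 .282 .047 88.9
```

```text
tcp [0.4814 0.2773 0.0856] delta cm [ 3.86 -0.06  0.44] jaw 88.83 spin -0.07 x [-0.015  0.008 -1.   ]
```

Request:
play_rows(
  steps=[
    [0,0,0.5,0],
    [0.8,0,0.1,0],
    [0.8,0,0,0],
    [0.8,0,0,0],
    [0.8,0,0,0],
    [0,0,0,0],
  ],
)

```text
t: 26.7
tcp_pos: [0.4808, 0.2843, 0.0511]
tcp_rot: [0.503, -0.489, 0.507, 0.501]
ft_force: [-0.3, -0.1, -2.2]
opening: 0.219
```

```bash
python3 to.py .4815 .282 .047 88.9; python3 look.py w11 wrist; python3 look.py s11 scene 185,425,145,275,3.3;python3 look.py d11 side 180,330,150,330,4
```

```text
tcp [0.4808 0.2843 0.0511] delta cm [ 0.41 -0.08 -0.23] jaw 88.88 spin -0.02 x [-0.015  0.008 -1.   ]
t 26.7 q [ 0.526  0.255 -0.283  1.042  0.014  0.546] tcp [0.4808 0.2843 0.0511] x [-0.015  0.008 -1.   ] jaw 88.88 F [-0.3 -0.1 -2.2] open 0.219
t 26.75 q [ 0.526  0.255 -0.282  1.042  0.014  0.546] tcp [0.481  0.2845 0.0517] x [-0.014  0.008 -1.   ] jaw 88.88 F [ 0.  -0.3 -1.6] open 0.214
t 26.8 q [ 0.526  0.254 -0.281  1.043  0.014  0.546] tcp [0.4814 0.2846 0.0524] x [-0.014  0.009 -1.   ] jaw 88.88 F [ 0.1  0.3 -0.9] open 0.217
```

View pics/w11.png

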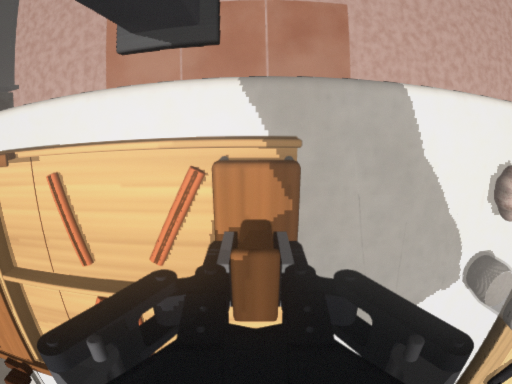

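View pics/s11z.png

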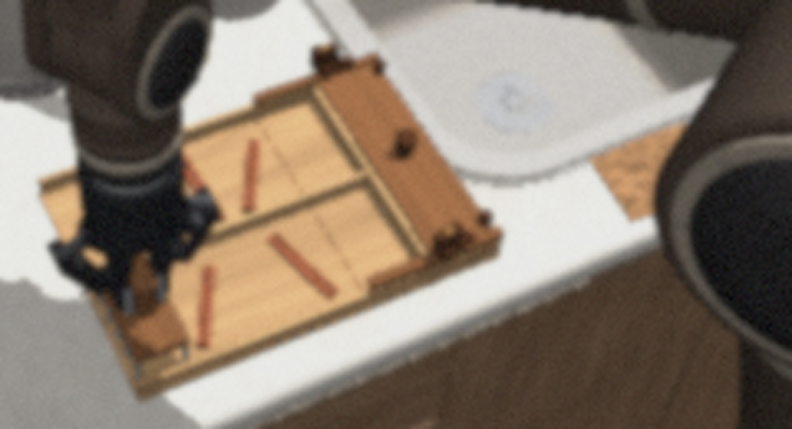

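Request:
play_rows(
  steps=[
    [0.3,0,0,0],
    [0.2,0,0,0],
    [0,0,0,0],
    [0,0,0,0],
  ],
)

```text
t: 27.25
tcp_pos: [0.4824, 0.2852, 0.0485]
tcp_rot: [0.505, -0.49, 0.505, 0.5]
ft_force: [0.1, -0.2, -1.3]
opening: 0.217
```

```bash
python3 to.py .4795 .17 .047 88.9
```

```text
tcp [0.4824 0.2852 0.0485] delta cm [  0.04   0.06 -11.52] jaw 88.87 spin -0.03 x [-0.011  0.01  -1.   ]
```

Request:
play_rows(
  steps=[
    [0.1,0,-0.7,0],
    [0,0,-0.7,0],
    [0,0,-0.7,0],
    [0,0,-0.7,0],
    [0,0,-0.7,0],
    [0,0,-0.7,0],
    [0,0,-0.7,0],
    [0,0,-0.7,0],
    [0,0,-0.7,0],
    [0,0,-0.7,0],
    [0,0,0,0],
  ],
)

```text
t: 28.35
tcp_pos: [0.4809, 0.2081, 0.0472]
tcp_rot: [0.505, -0.49, 0.505, 0.5]
ft_force: [-0.3, 0.6, -0.8]
opening: 0.221
```

```bash
python3 to.py .4775 .12 .047 88.9; python3 look.py w12 wrist; python3 look.py s12 scene 185,425,145,275,3.3
```

```text
tcp [0.4809 0.2081 0.0472] delta cm [-0.07  0.15 -8.82] jaw 88.8 spin -0.1 x [-0.011  0.01  -1.   ]
t 28.35 q [ 0.401  0.194 -0.37   1.012  0.014  0.422] tcp [0.4809 0.2081 0.0472] x [-0.011  0.01  -1.   ] jaw 88.8 F [-0.3  0.6 -0.8] open 0.221
t 28.4 q [ 0.401  0.194 -0.37   1.012  0.014  0.422] tcp [0.481  0.2085 0.0472] x [-0.01  0.01 -1.  ] jaw 88.81 F [ 0.3 -0.8 -1.1] open 0.22
```

View pics/w12.png

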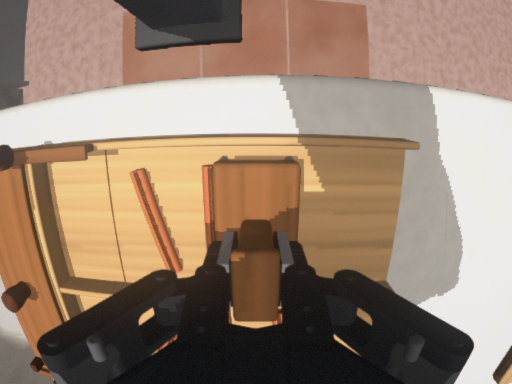

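View pics/s12z.png

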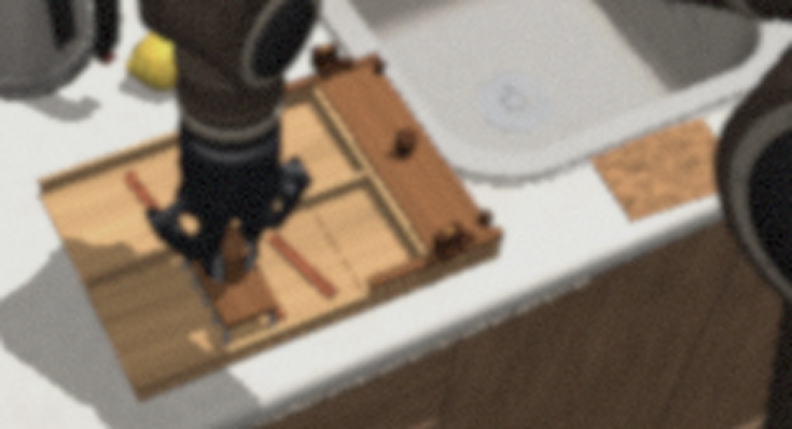

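Request:
play_rows(
  steps=[
    [0,0.03,-0.7,0],
    [0,0.03,-0.7,0],
    [0,0.03,-0.7,0],
    [0,0.03,-0.7,0],
    [0,0.03,-0.7,0],
    [0,0.03,-0.7,0],
    [0,0.03,-0.7,0],
    [0,0.03,-0.7,0],
    [0,0,-0.6,0],
    [0,0,-0.4,0],
    [0,0,0,0],
  ],
)

```text
t: 29.55
tcp_pos: [0.4771, 0.1374, 0.0466]
tcp_rot: [0.505, -0.49, 0.505, 0.5]
ft_force: [0.2, 1.0, -1.4]
opening: 0.217
```

```bash
python3 to.py .478 .096 .047 88.9; python3 look.py w13 wrist
```

```text
tcp [0.4771 0.1374 0.0466] delta cm [-0.08 -0.17 -4.13] jaw 88.85 spin -0.05 x [-0.01   0.011 -1.   ]
t 29.55 q [ 0.272  0.146 -0.43   1.002  0.013  0.292] tcp [0.4771 0.1374 0.0466] x [-0.01   0.011 -1.   ] jaw 88.85 F [ 0.2  1.  -1.4] open 0.217
```

View pics/w13.png

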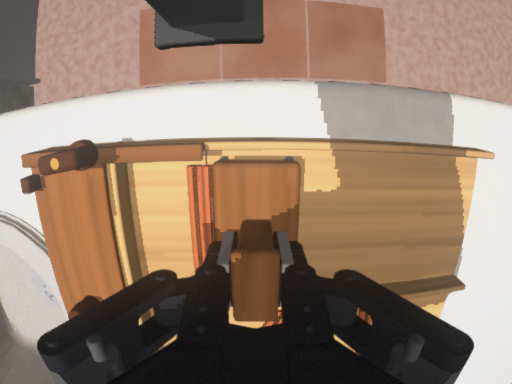

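Request:
play_rows(
  steps=[
    [0,-0.03,-0.5,0],
    [0,-0.03,-0.5,0],
    [0,-0.03,-0.5,0],
    [0,0,-0.5,0],
    [0,0,-0.4,0],
    [0,0,-0.4,0],
    [0,0,-0.3,0],
    [0,0,-0.3,0],
    [0,0,0,0],
  ],
)

```text
t: 30.5
tcp_pos: [0.4776, 0.1011, 0.0463]
tcp_rot: [0.505, -0.49, 0.504, 0.5]
ft_force: [-0.5, 0.5, -2.1]
opening: 0.216
```

```bash
python3 to.py .478 .096 .047 88.9; python3 look.py w14 wrist;python3 look.py s14 scene 185,425,145,275,3.3
```

```text
tcp [0.4776 0.1011 0.0463] delta cm [-0.07 -0.05 -0.51] jaw 88.91 spin 0.01 x [-0.01   0.011 -1.   ]
t 30.5 q [ 0.201  0.132 -0.447  0.999  0.013  0.22 ] tcp [0.4776 0.1011 0.0463] x [-0.01   0.011 -1.   ] jaw 88.91 F [-0.5  0.5 -2.1] open 0.216
t 30.55 q [ 0.201  0.132 -0.447  0.999  0.013  0.22 ] tcp [0.4776 0.1013 0.0463] x [-0.01   0.012 -1.   ] jaw 88.92 F [ 0.5  0.6 -1.8] open 0.214
```

View pics/w14.png

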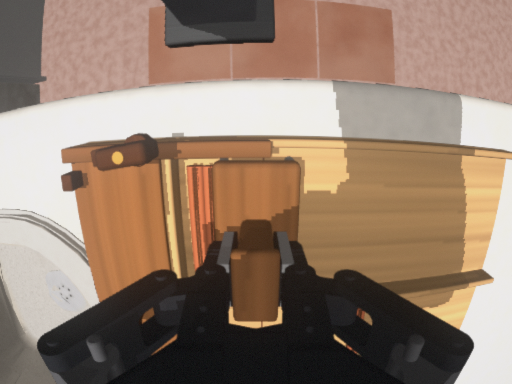

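View pics/s14z.png

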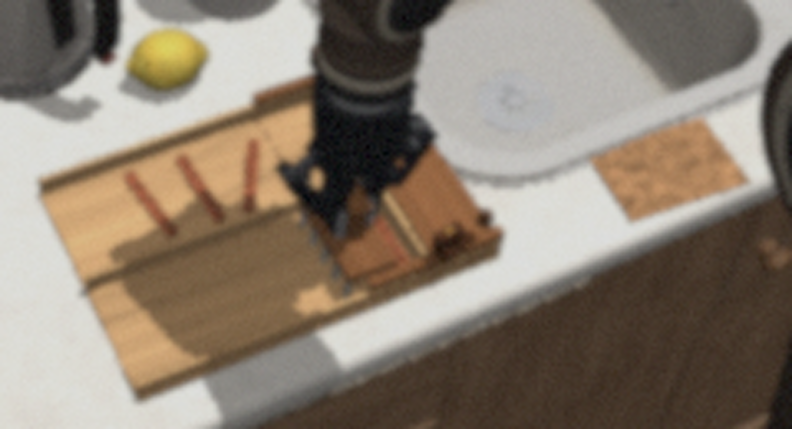

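Request:
play_rows(
  steps=[
    [0,0,-0.3,0],
    [0,0,-0.3,0],
    [0,0,0,0],
  ],
)

```text
t: 30.9
tcp_pos: [0.4776, 0.0954, 0.0463]
tcp_rot: [0.505, -0.49, 0.504, 0.501]
ft_force: [-0.1, -0.2, -0.5]
opening: 0.217
```

```bash
python3 to.py .478 .096 .047 88.9; python3 look.py w15 wrist 130,330,130,250,4
```

```text
tcp [0.4776 0.0954 0.0463] delta cm [-0.07 -0.04  0.06] jaw 88.97 spin 0.07 x [-0.009  0.012 -1.   ]
t 30.9 q [ 0.189  0.13  -0.45   0.998  0.013  0.207] tcp [0.4776 0.0954 0.0463] x [-0.009  0.012 -1.   ] jaw 88.97 F [-0.1 -0.2 -0.5] open 0.217
```

View pics/w15z.png

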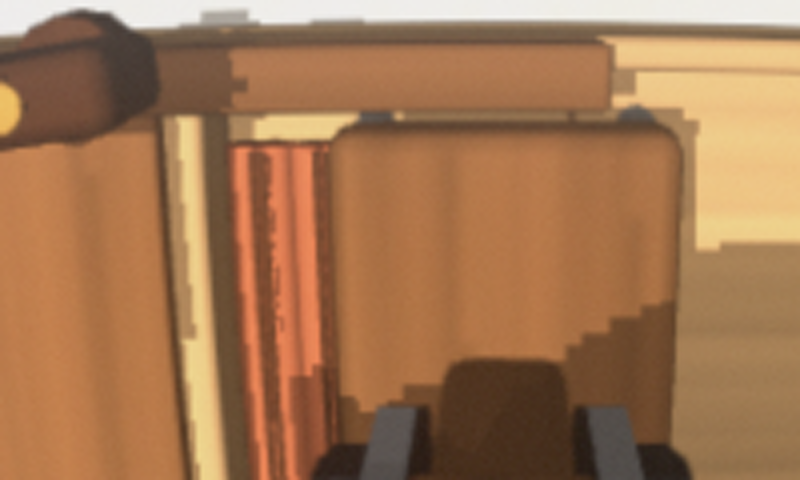

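Request:
play_rows(
  steps=[
    [0,0,0.5,0],
    [0,0,0.4,0],
    [0,0,0,0],
    [-1,0,0,0],
    [-1.5,0,0,0],
    [-1.5,0,0,0],
    [-1.5,0,0,0],
    [-1,0,0,0],
    [0,0,0,0],
  ],
)

```text
t: 31.85
tcp_pos: [0.4779, 0.105, 0.1162]
tcp_rot: [0.504, -0.49, 0.504, 0.501]
ft_force: [0.8, -0.4, -2.4]
opening: 0.217
```

```bash
python3 look.py w16 wrist 0,512,80,330,1.5;python3 to.py .590 .278 .11 88.9
```

```text
t 31.85 q [ 0.208  0.091 -0.332  1.155  0.013  0.225] tcp [0.4779 0.105  0.1162] x [-0.01   0.011 -1.   ] jaw 89.04 F [ 0.8 -0.4 -2.4] open 0.217
tcp [0.4777 0.1049 0.1154] delta cm [  0.62 -10.95  17.49] jaw 89.04 spin 0.14 x [-0.011  0.011 -1.   ]
```

View pics/w16z.png

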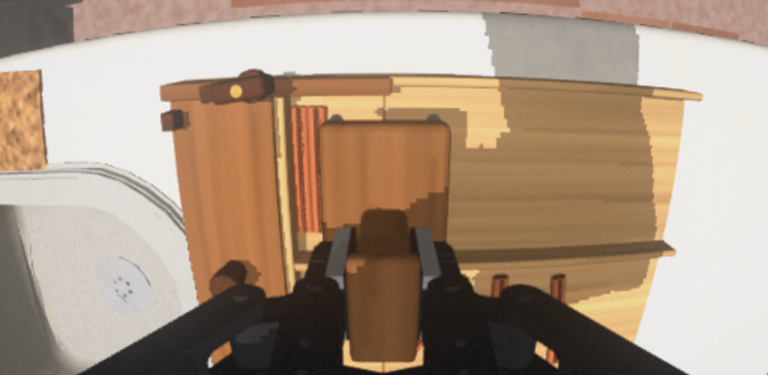

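Request:
play_rows(
  steps=[
    [0,-0.5,1,0],
    [0,-1.1,1.8,0],
    [0,-1.1,1.8,0],
    [0,-1.1,1.8,0],
    [0,-1.1,1.8,0],
    [0,-1.1,1.8,0],
    [0,-1.1,1.8,0],
    [0,-1.1,1.8,0],
    [0,-1.1,1.8,0],
    [0,-0.9,1.2,0],
    [0,0,0,0],
    [0,0,0,0],
  ],
)

```text
t: 33.1
tcp_pos: [0.5834, 0.2818, 0.102]
tcp_rot: [0.499, -0.488, 0.509, 0.504]
ft_force: [-0.5, 0.8, -1.8]
opening: 0.216
```

```bash
python3 look.py w17 wrist ;python3 to.py .590 .278 .08 88.9
```

```text
t 33.1 q [0.442 0.4   0.034 1.225 0.018 0.458] tcp [0.5834 0.2818 0.102 ] x [-0.026  0.007 -1.   ] jaw 89.08 F [-0.5  0.8 -1.8] open 0.216
tcp [0.5832 0.2816 0.1019] delta cm [ 2.17 -0.74 -0.36] jaw 89.07 spin 0.17 x [-0.026  0.007 -1.   ]
```

View pics/w17.png

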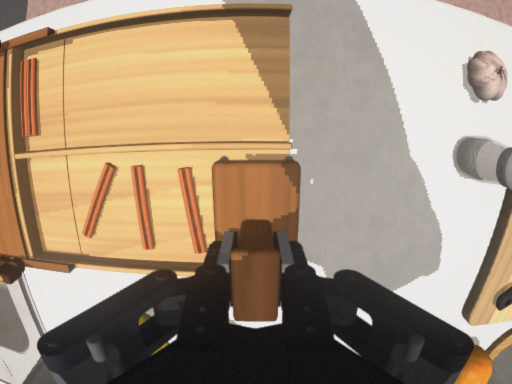

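```bash
python3 - <<'E'
from h import *
import pickle
c,im=pickle.load(open("w17.pkl","rb"))
P=(.5328,.106,-.0185)
print((wt(P,unproj(c,[[206,252],[185,167],[24,60],[36,60],[30,134],[152,248]],.012,"wrist"))*1000).round(1))
print(wt(P,[.5832,.2816,0]))
E
```

```text
[[ 94.2 134.4  12. ]
 [ 18.7 120.4  12. ]
 [-93.2 -47.5  12. ]
 [-89.7 -30.2  12. ]
 [-18.4 -40.1  12. ]
 [ 92.   84.3  12. ]]
[[0.04714296 0.1765023  0.        ]]
```

Request:
play_rows(
  steps=[
    [0.6,-0.4,-0.1,0],
    [0.8,-0.2,-0.1,0],
    [0.8,-0.1,0,0],
    [0.8,0,0,0],
    [0.8,0,0,0],
    [0.6,0,0,0],
    [0,0,0,0],
  ],
)

```text
t: 33.85
tcp_pos: [0.5878, 0.2769, 0.053]
tcp_rot: [0.499, -0.487, 0.51, 0.504]
ft_force: [-0.3, 0.4, -1.8]
opening: 0.218
```

```bash
python3 to.py .590 .279 .0475 88.9
```

```text
tcp [0.5878 0.2769 0.053 ] delta cm [ 0.55 -0.23  0.21] jaw 88.92 spin 0.02 x [-0.028  0.006 -1.   ]
```

Request:
play_rows(
  steps=[
    [0.3,-0.2,0.1,0],
    [0.2,0,0,0],
    [0,0,0,0],
    [0,0,0,0],
  ],
)

```text
t: 34.25
tcp_pos: [0.5902, 0.2784, 0.0482]
tcp_rot: [0.499, -0.487, 0.51, 0.504]
ft_force: [-0.6, -0.5, -1.3]
opening: 0.215
```

```bash
python3 to.py .588 .17 .047 88.9; python3 look.py w18 wrist;python3 look.py s18 scene 185,425,145,275,3.3
```

```text
tcp [0.5902 0.2784 0.0482] delta cm [  0.05   0.02 -10.84] jaw 88.94 spin 0.04 x [-0.027  0.007 -1.   ]
t 34.25 q [ 0.433  0.435 -0.036  1.122  0.017  0.451] tcp [0.5902 0.2784 0.0482] x [-0.027  0.007 -1.   ] jaw 88.94 F [-0.6 -0.5 -1.3] open 0.215
t 34.3 q [ 0.433  0.435 -0.036  1.122  0.017  0.451] tcp [0.5902 0.2784 0.0482] x [-0.027  0.007 -1.   ] jaw 88.94 F [-0.4  0.1 -1.5] open 0.212
```

View pics/w18.png

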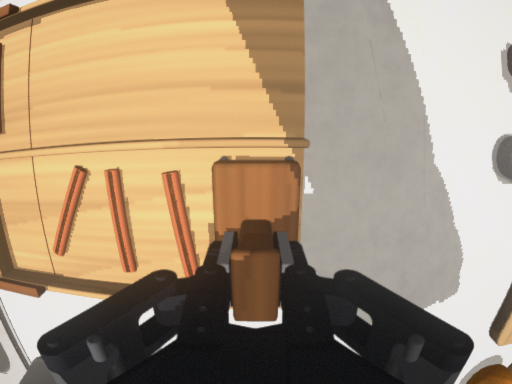

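View pics/s18z.png

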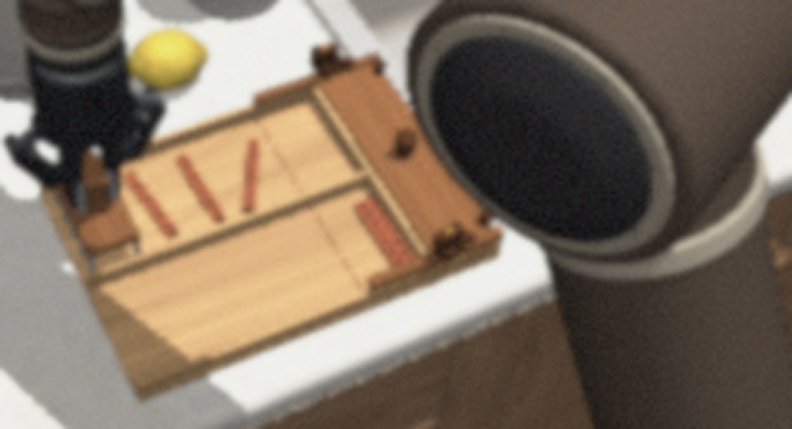

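Request:
play_rows(
  steps=[
    [0,0.02,-0.7,0],
    [0,0.02,-0.7,0],
    [0,0.02,-0.7,0],
    [0,0.02,-0.7,0],
    [0,0.02,-0.7,0],
    [0,0.02,-0.7,0],
    [0,0.02,-0.7,0],
    [0,0.02,-0.7,0],
    [0,0.02,-0.7,0],
    [0,0.02,-0.7,0],
    [0,0.02,-0.7,0],
    [0,0.02,-0.7,0],
    [0,0,0,0],
  ],
)

```text
t: 35.65
tcp_pos: [0.5861, 0.1861, 0.0486]
tcp_rot: [0.5, -0.487, 0.51, 0.503]
ft_force: [0.3, -0.2, -1.7]
opening: 0.214
```

```bash
python3 to.py .587 .102 .047 88.9; python3 look.py w19 wrist
```

```text
tcp [0.5861 0.1861 0.0486] delta cm [ 0.1  -0.26 -8.41] jaw 88.87 spin -0.03 x [-0.026  0.007 -1.   ]
t 35.65 q [ 0.301  0.368 -0.134  1.092  0.014  0.32 ] tcp [0.5861 0.1861 0.0486] x [-0.026  0.007 -1.   ] jaw 88.87 F [ 0.3 -0.2 -1.7] open 0.214
```

View pics/w19.png

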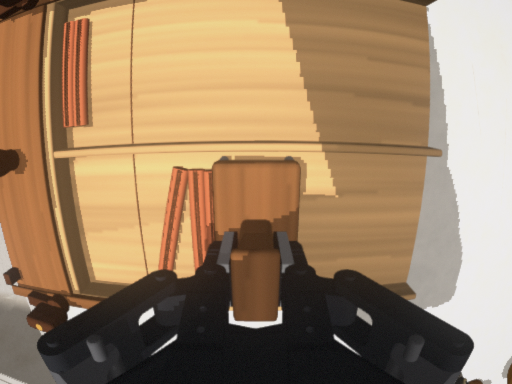

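Request:
play_rows(
  steps=[
    [0.1,-0.1,-0.7,0],
    [0,-0.05,-0.7,0],
    [0,0,-0.7,0],
    [0,0,-0.7,0],
    [0,0,-0.7,0],
    [0,0,-0.7,0],
    [0,0,-0.6,0],
    [0,0,-0.5,0],
    [0,0,-0.5,0],
    [0,0,0,0],
  ],
)

```text
t: 36.7
tcp_pos: [0.5867, 0.1237, 0.0472]
tcp_rot: [0.5, -0.487, 0.509, 0.503]
ft_force: [0.1, -0.3, -1.5]
opening: 0.216
```

```bash
python3 to.py .587 .102 .047 88.9; python3 look.py w20 wrist
```

```text
tcp [0.5867 0.1237 0.0472] delta cm [-0.   -0.07 -2.17] jaw 88.9 spin 0.0 x [-0.026  0.008 -1.   ]
t 36.7 q [ 0.202  0.342 -0.174  1.078  0.013  0.22 ] tcp [0.5867 0.1237 0.0472] x [-0.026  0.008 -1.   ] jaw 88.9 F [ 0.1 -0.3 -1.5] open 0.216
```

View pics/w20.png

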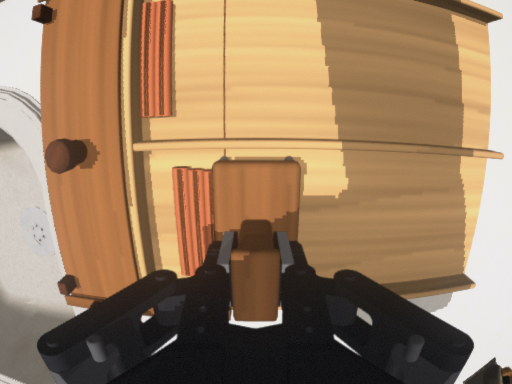

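Request:
play_rows(
  steps=[
    [0,0,-0.5,0],
    [0,0,-0.5,0],
    [0,0,-0.4,0],
    [0,0,-0.3,0],
    [0,0,-0.3,0],
    [0,0,0,0],
  ],
)

```text
t: 37.35
tcp_pos: [0.5863, 0.1029, 0.047]
tcp_rot: [0.5, -0.487, 0.509, 0.504]
ft_force: [-0.3, -0.6, -1.1]
opening: 0.215
```

```bash
python3 to.py .587 .102 .047 88.9; python3 look.py w21 wrist 100,330,130,300,3.4
```

```text
tcp [0.5863 0.1029 0.047 ] delta cm [-0.   -0.07 -0.08] jaw 88.97 spin 0.07 x [-0.026  0.008 -1.   ]
t 37.35 q [ 0.168  0.335 -0.185  1.075  0.012  0.185] tcp [0.5863 0.1029 0.047 ] x [-0.026  0.008 -1.   ] jaw 88.97 F [-0.3 -0.6 -1.1] open 0.215
```

View pics/w21z.png

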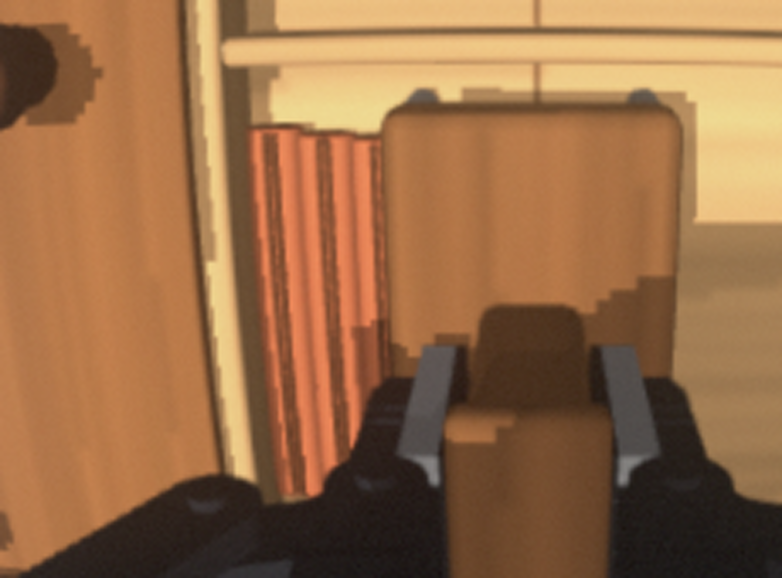

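Request:
play_rows(
  steps=[
    [0,0,0.4,0],
    [0,0,0.4,0],
    [0,0,0,0],
    [-1,0,0,0],
    [-1.5,0,0,0],
    [-1.5,0,0,0],
    [-1.5,0,0,0],
    [-1.5,0,0,0],
    [-1.5,0,0,0],
    [0,0,0,0],
  ],
)

```text
t: 38.4
tcp_pos: [0.5886, 0.1121, 0.1389]
tcp_rot: [0.5, -0.488, 0.508, 0.504]
ft_force: [0.9, -0.3, -1.3]
opening: 0.216
```

```bash
python3 look.py w22 wrist; python3 look.py s22 scene 185,425,145,275,3.3; python3 to.py .432 -.195 .14 168
```

```text
t 38.4 q [ 0.182  0.299 -0.027  1.268  0.012  0.198] tcp [0.5886 0.1121 0.1389] x [-0.025  0.008 -1.   ] jaw 89.08 F [ 0.9 -0.3 -1.3] open 0.216
t 38.45 q [ 0.182  0.299 -0.029  1.267  0.012  0.198] tcp [0.5882 0.112  0.1377] x [-0.026  0.008 -1.   ] jaw 89.08 F [-0.5 -0.2 -1.9] open 0.214
tcp [0.5876 0.1119 0.1364] delta cm [ -0.15  15.07 -30.93] jaw 89.08 spin -78.92 x [-0.028  0.007 -1.   ]
```

View pics/w22.png

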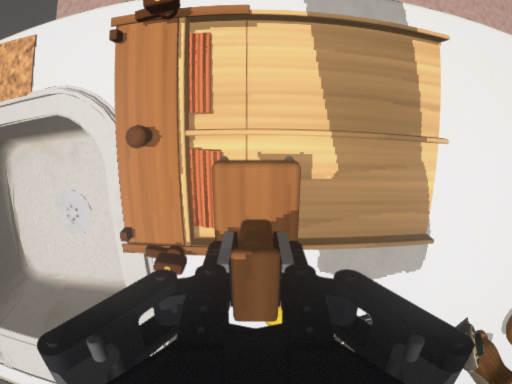

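Request:
play_rows(
  steps=[
    [-0.5,0.6,-1.3,0],
    [0,1.2,-2.5,0],
    [0,1.2,-2.5,0],
    [0,1.2,-2.5,0],
    [0,1.2,-2.5,0],
    [0,1.2,-2.5,0],
    [0,1.2,-2.5,0],
    [0,1.2,-2.5,0],
    [0,1.2,-2.5,0],
    [0,1.2,-2.5,0],
    [0,1.2,-2.5,0],
    [0,1.2,-2.0,0],
    [0,0.5,-1,0],
    [0,0,0,0],
  ],
)

```text
t: 39.9
tcp_pos: [0.4211, -0.1939, 0.1356]
tcp_rot: [0.494, -0.482, 0.514, 0.509]
ft_force: [-0.3, -0.2, -0.9]
opening: 0.215
```

Request:
play_rows(
  steps=[
    [0,0,0,-8],
    [0,0,0,-8],
    [0,0,0,-8],
    [0,0,0,-8],
    [0,0,0,-8],
    [0,0,0,-8],
    [0,0,0,-8],
    [0,0,0,-8],
    [0,0,0,-8],
    [0,0,0,-8],
    [0,0,0,-5],
    [0,0,0,0],
  ],
)

```text
t: 41.1
tcp_pos: [0.4236, -0.1839, 0.1322]
tcp_rot: [0.016, -0.689, 0.007, 0.725]
ft_force: [0.1, 0.4, -2.0]
opening: 0.217
```

```bash
python3 look.py w23 wrist; python3 to.py .4345 -.198 .10 175
```

```text
t 41.1 q [-0.405  0.07  -0.321  1.232 -0.007 -1.943] tcp [ 0.4236 -0.1839  0.1322] x [-0.05   0.014 -0.999] jaw 178.14 F [ 0.1  0.4 -2. ] open 0.217
tcp [ 0.4236 -0.1839  0.1322] delta cm [ 3.14  1.41 -1.3 ] jaw 178.03 spin 3.03 x [-0.05   0.014 -0.999]
```

View pics/w23.png

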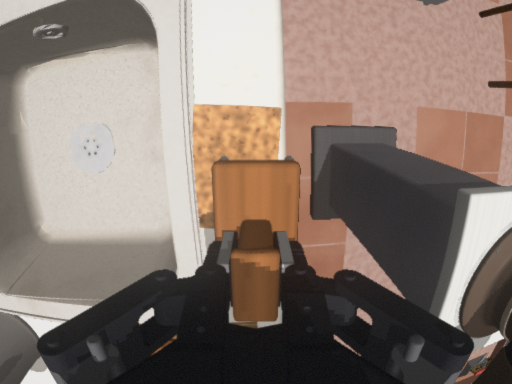

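Request:
play_rows(
  steps=[
    [1,0.6,-0.5,1.5],
    [1,0.5,-0.4,1.5],
    [1,0.3,-0.2,0],
    [1,0,0,0],
    [1,0,0,0],
    [0.5,0,0,0],
    [0,0,0,0],
  ],
)

```text
t: 41.85
tcp_pos: [0.4309, -0.198, 0.0696]
tcp_rot: [0.039, -0.687, 0.03, 0.725]
ft_force: [-0.0, 0.8, -1.1]
opening: 0.221
```

```bash
python3 to.py .436 -.197 .044 175
```

```text
tcp [ 0.4309 -0.198   0.0696] delta cm [ 2.53 -0.12 -0.63] jaw 174.47 spin -0.53 x [-0.053  0.015 -0.998]
```

Request:
play_rows(
  steps=[
    [0.5,-0.1,-0.3,-0.5],
    [0.6,0,-0.2,0],
    [0.5,0,0,0],
    [0.4,0,0,0],
    [0,0,0,0],
  ],
)

```text
t: 42.35
tcp_pos: [0.4359, -0.1971, 0.0484]
tcp_rot: [0.035, -0.688, 0.026, 0.725]
ft_force: [0.3, 1.1, -1.5]
opening: 0.216
```

```bash
python3 to.py .436 -.197 .044 175; python3 look.py d24 side 180,330,200,350,4
```

```text
tcp [ 0.4359 -0.1971  0.0484] delta cm [ 0.44 -0.01 -0.03] jaw 175.03 spin 0.03 x [-0.052  0.015 -0.999]
t 42.35 q [-0.42   0.15  -0.422  1.052 -0.008 -1.904] tcp [ 0.4359 -0.1971  0.0484] x [-0.052  0.015 -0.999] jaw 175.03 F [ 0.3  1.1 -1.5] open 0.216
```

View pics/d24z.png

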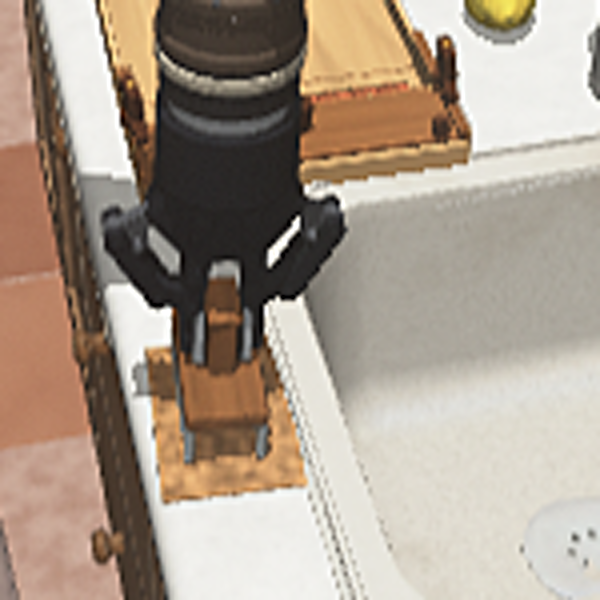

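Lower in small steps until contact, then release.

Request:
play_rows(
  steps=[
    [0.2,0,0,0],
    [0.2,0,0,0],
    [0,0,0,0],
  ],
)

```text
t: 42.7
tcp_pos: [0.4361, -0.1973, 0.0449]
tcp_rot: [0.035, -0.688, 0.026, 0.724]
ft_force: [-0.0, -0.0, -1.4]
opening: 0.217
```

```bash
python3 to.py .436 -.197 .044 175; python3 -c "
from workcell import status
print(status.state()['ft_force'])"
```

```text
tcp [ 0.4361 -0.1973  0.0449] delta cm [ 0.09 -0.03  0.01] jaw 175.03 spin 0.03 x [-0.051  0.014 -0.999]
[-0.02793475 -0.03116458 -1.42240502]
```

Request:
play_rows(
  steps=[
    [0.15,0,0,0],
    [0,0,0,0],
  ],
)

```text
t: 42.9
tcp_pos: [0.4364, -0.1975, 0.0445]
tcp_rot: [0.035, -0.689, 0.027, 0.724]
ft_force: [0.5, 0.0, -2.3]
opening: 0.219
```

Request:
play_rows(
  steps=[
    [0,0,0,0],
    [0,0,0,0],
    [0,0,0,0],
    [0,0,0,0],
    [0,0,0,0],
  ],
  gripper=0.45,
)

```text
t: 43.4
tcp_pos: [0.437, -0.1978, 0.0449]
tcp_rot: [0.035, -0.689, 0.027, 0.723]
ft_force: [-0.0, 0.5, -0.2]
opening: 0.451
```

```bash
python3 to.py .436 -.197 .044 175; python3 look.py d25 side 180,330,200,350,4;python3 look.py w25 wrist 190,320,100,330,2.6
```

```text
tcp [ 0.437  -0.1978  0.0449] delta cm [ 0.1  -0.07  0.1 ] jaw 175.02 spin 0.02 x [-0.048  0.013 -0.999]
t 43.4 q [-0.42   0.152 -0.428  1.04  -0.008 -1.904] tcp [ 0.437  -0.1978  0.0449] x [-0.048  0.013 -0.999] jaw 175.02 F [-0.   0.5 -0.2] open 0.451
t 43.45 q [-0.42   0.152 -0.428  1.04  -0.008 -1.904] tcp [ 0.437  -0.1978  0.0449] x [-0.048  0.013 -0.999] jaw 175.02 F [ 0.3 -0.4 -0.2] open 0.451
```

View pics/d25z.png

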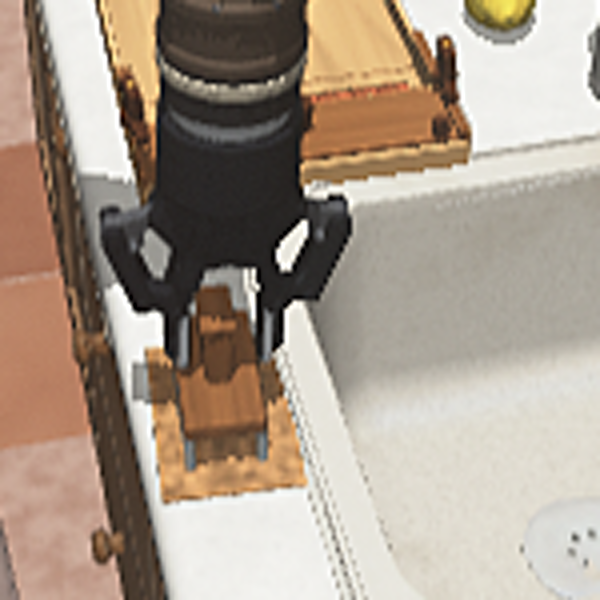

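View pics/w25z.png

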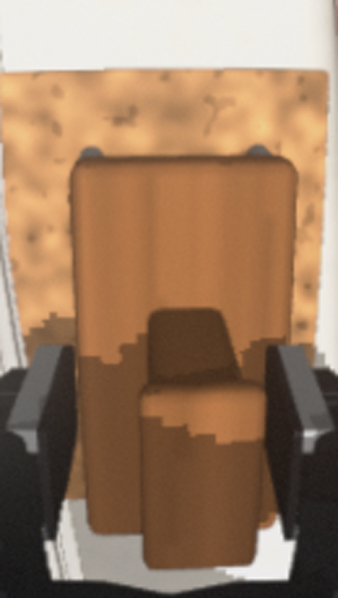

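Request:
play_rows(
  steps=[
    [0,0,0,0],
    [0,0,0,0],
    [0,0,0,0],
    [-0.8,0,0,0],
    [-1,0,0,0],
    [-1,0,0,0],
    [-1.5,0,0,0],
    [-1.5,0,0,0],
    [-1.5,0,0,0],
    [-2,0,0,0],
    [-2,0,0,0],
    [0,0,0,0],
  ],
  gripper=0.7,
)

```text
t: 44.7
tcp_pos: [0.4435, -0.1997, 0.1693]
tcp_rot: [0.034, -0.691, 0.028, 0.722]
ft_force: [-0.1, -0.3, 0.5]
opening: 0.698
```

```bash
python3 look.py w26 wrist;  python3 to.py .5317 .0172 .13 168.9
```

```text
t 44.7 q [-0.418  0.097 -0.208  1.309 -0.008 -1.902] tcp [ 0.4435 -0.1997  0.1693] x [-0.044  0.011 -0.999] jaw 175.02 F [-0.1 -0.3  0.5] open 0.698
tcp [ 0.4431 -0.1995  0.168 ] delta cm [  3.64 -22.33  -7.11] jaw 175.01 spin 6.11 x [-0.045  0.012 -0.999]
```

View pics/w26.png

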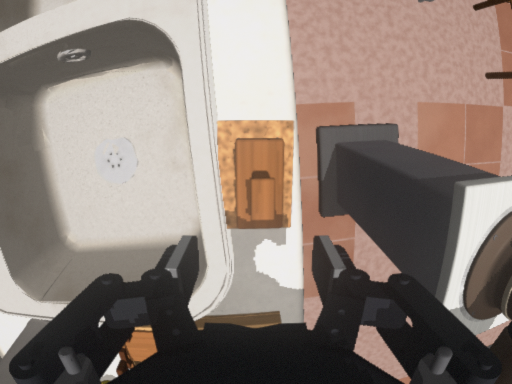

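```bash
python3 - <<'E'
from h import *
import pickle
c,im=pickle.load(open("w26.pkl","rb"))
q=unproj(c,[(236,138),(284,138),(283,228),(237,228)],.039,"wrist")[:,:2];print(q.round(4).tolist(),q.mean(0))
q=unproj(c,[(218,122),(294,122),(291,228)],.003,"wrist")[:,:2];print(q.round(4).tolist())
print((q[0]+q[2])/2)
E
```

```text
[[0.4508, -0.2446], [0.4068, -0.2406], [0.4133, -0.1512], [0.4591, -0.1562]] [ 0.43249757 -0.19814174]
[[0.4687, -0.2595], [0.3902, -0.2525], [0.4002, -0.1342]]
[ 0.43443242 -0.19683203]
```

Request:
play_rows(
  steps=[
    [0,-1,-0.3,2],
    [0,-2,-0.6,2],
    [0,-2,-0.6,2],
    [0.5,-2,-0.6,0],
    [0.5,-2,-0.6,0],
    [0.5,-2,-0.6,0],
    [0.5,-2,-0.6,0],
    [0.5,-2,-0.6,0],
    [0.5,-2,-0.6,0],
    [0.5,-2,-0.6,0],
    [0,-2,-0.6,0],
    [0,-1,-0.6,0],
    [0,0,0,0],
  ],
  gripper=0.45,
)

```text
t: 46.05
tcp_pos: [0.5473, 0.0125, 0.1194]
tcp_rot: [0.072, -0.683, 0.068, 0.724]
ft_force: [0.0, -0.4, 0.4]
opening: 0.447
```

```bash
python3 look.py w27 wrist;  python3 to.py .5317 .0165 .10 168.9
```

```text
t 46.05 q [ 0.016  0.238 -0.152  1.239  0.013 -1.356] tcp [0.5473 0.0125 0.1194] x [-0.058  0.012 -0.998] jaw 168.6 F [ 0.  -0.4  0.4] open 0.447
tcp [0.5467 0.012  0.1195] delta cm [ 2.04 -0.14  1.45] jaw 168.58 spin -0.32 x [-0.058  0.012 -0.998]
```

View pics/w27.png

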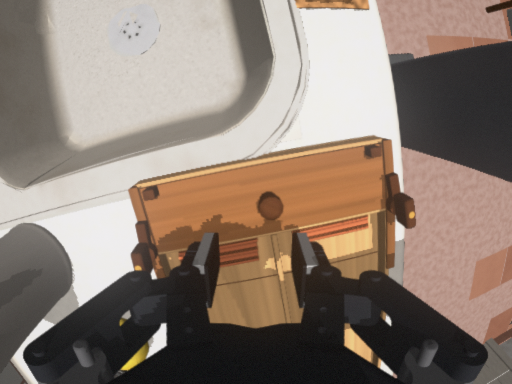

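```bash
python3 look.py s27 scene 185,425,145,275,3.3; python3 - <<'E'
from h import *
import pickle
c,im=pickle.load(open("w27.pkl","rb"))
print(unproj(c,[[270,211]],.056,"wrist"))
E
```

```text
t 46.1 q [ 0.015  0.237 -0.152  1.239  0.013 -1.357] tcp [0.5467 0.012  0.1195] x [-0.058  0.012 -0.998] jaw 168.58 F [-0.9  0.3 -0.2] open 0.453
[[0.53279814 0.01791136 0.056     ]]
```

View pics/s27z.png

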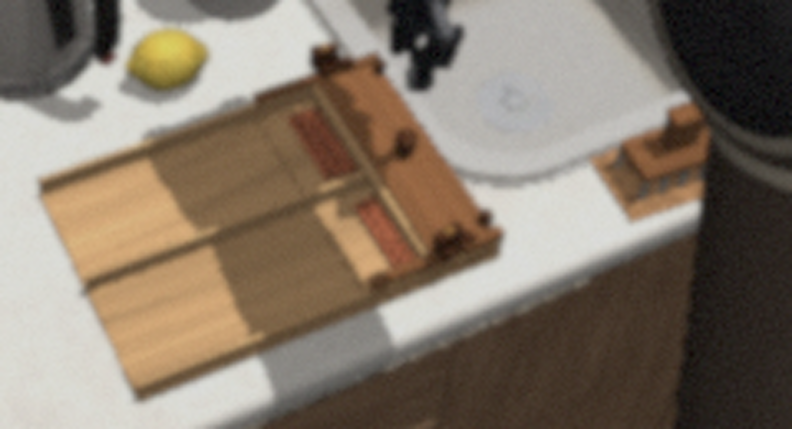

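Request:
play_rows(
  steps=[
    [0.6,-0.3,0.8,0],
    [1,-0.2,0.5,0],
    [1,-0.1,0,0],
    [1,0,0,0],
    [0.5,0,0,0],
    [0,0,0,0],
  ],
)

```text
t: 46.75
tcp_pos: [0.5292, 0.0185, 0.0758]
tcp_rot: [0.074, -0.682, 0.07, 0.724]
ft_force: [0.3, -0.7, 0.4]
opening: 0.449
```

```bash
python3 to.py .532 .0172 .043 168.9
```

```text
tcp [0.5292 0.0185 0.0758] delta cm [ 3.26  0.07 -0.5 ] jaw 168.32 spin -0.58 x [-0.059  0.011 -0.998]
```

Request:
play_rows(
  steps=[
    [0.8,0.05,-0.25,-0.5],
    [0.8,0,-0.15,0],
    [0.8,0,0,0],
    [0.7,0,0,0],
    [0,0,0,0],
  ],
)

```text
t: 47.25
tcp_pos: [0.532, 0.0172, 0.0418]
tcp_rot: [0.071, -0.682, 0.067, 0.724]
ft_force: [-0.1, 0.6, 0.0]
opening: 0.452
```

```bash
python3 to.py .532 .0172 .043 168.9
```

```text
tcp [0.532  0.0172 0.0418] delta cm [-0.12  0.    0.  ] jaw 168.84 spin -0.06 x [-0.059  0.011 -0.998]
```

Request:
play_rows(
  steps=[
    [0,0,0,0],
    [0,0,0,0],
    [0,0,0,0],
    [0,0,0,0],
    [0,0,0,0],
  ],
  gripper=0,
)

```text
t: 47.75
tcp_pos: [0.5319, 0.0172, 0.0418]
tcp_rot: [0.071, -0.682, 0.067, 0.725]
ft_force: [-0.9, -0.5, -1.2]
opening: 0.185
```

Request:
play_rows(
  steps=[
    [0,-0.7,0.12,0],
    [0,-0.7,0.12,0],
    [0,-0.7,0.12,0],
    [0,-0.7,0.12,0],
    [0,-0.7,0.12,0],
    [0,-0.7,0.12,0],
    [0,-0.7,0.12,0],
    [0,-0.5,0.1,0],
    [0,0,0,0],
  ],
)

```text
t: 48.65
tcp_pos: [0.5331, 0.0772, 0.0418]
tcp_rot: [0.07, -0.682, 0.067, 0.725]
ft_force: [0.8, -2.3, -2.9]
opening: 0.183
```

```bash
python3 to.py .533 .076 .043 168.9
```

```text
tcp [0.5331 0.0772 0.0418] delta cm [-0.12  0.12 -0.01] jaw 168.9 spin 0.0 x [-0.059  0.01  -0.998]
```

Request:
play_rows(
  steps=[
    [0,-0.2,0.03,0],
    [0,0,0,0],
  ],
)

```text
t: 48.85
tcp_pos: [0.5331, 0.0771, 0.0418]
tcp_rot: [0.068, -0.682, 0.069, 0.724]
ft_force: [1.0, 2.3, -4.0]
opening: 0.188
```

Request:
play_rows(
  steps=[
    [0,0,0,0],
    [0,0,0,0],
    [0,0,0,0],
    [-1,0,0,0],
    [-1.5,0,0,0],
    [-2,0,0,0],
    [-2,0,0,0],
    [-2,0,0,0],
    [0,0,0,0],
  ],
  gripper=0.45,
)

```text
t: 49.75
tcp_pos: [0.5391, 0.0775, 0.1352]
tcp_rot: [0.07, -0.684, 0.068, 0.723]
ft_force: [-0.0, 0.5, 0.4]
opening: 0.45
```

```bash
python3 look.py w28 wrist;  python3 to.py .642 .0377 .11 175
```

```text
t 49.75 q [ 0.134  0.224 -0.134  1.267  0.016 -1.242] tcp [0.5391 0.0775 0.1352] x [-0.055  0.008 -0.998] jaw 168.83 F [-0.   0.5  0.4] open 0.45
tcp [0.5385 0.0774 0.1338] delta cm [  1.75   1.89 -11.04] jaw 168.83 spin -6.17 x [-0.057  0.008 -0.998]
```

View pics/w28.png

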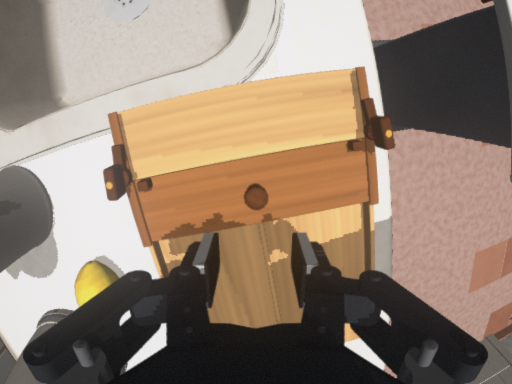

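Request:
play_rows(
  steps=[
    [0,0.2,-1.5,-2],
    [0,0.3,-1.7,-2],
    [0,0.4,-1.7,-2],
    [0,0.4,-1.7,0],
    [0,0.4,-1.7,0],
    [0,0.4,-1.5,0],
    [0,0.2,-0.8,0],
    [0,0,0,0],
  ],
  gripper=0.4,
)

```text
t: 50.6
tcp_pos: [0.6409, 0.0411, 0.1213]
tcp_rot: [0.032, -0.683, 0.028, 0.729]
ft_force: [-0.6, 0.3, 0.6]
opening: 0.396
```

```bash
python3 look.py w29 wrist;  python3 to.py .642 .0377 .09 175; python3 - <<'E'
from h import *
import pickle
c,im=pickle.load(open("w28.pkl","rb"))
print(unproj(c,[[256,201]],.056,"wrist"))
E
```

```text
t 50.6 q [ 0.058  0.421  0.105  1.32   0.012 -1.428] tcp [0.6409 0.0411 0.1213] x [-0.065  0.008 -0.998] jaw 175.15 F [-0.6  0.3  0.6] open 0.396
tcp [0.6403 0.0413 0.1214] delta cm [ 3.11  0.36 -0.4 ] jaw 175.16 spin 0.16 x [-0.066  0.008 -0.998]
[[0.53340334 0.07784261 0.056     ]]
```

View pics/w29.png

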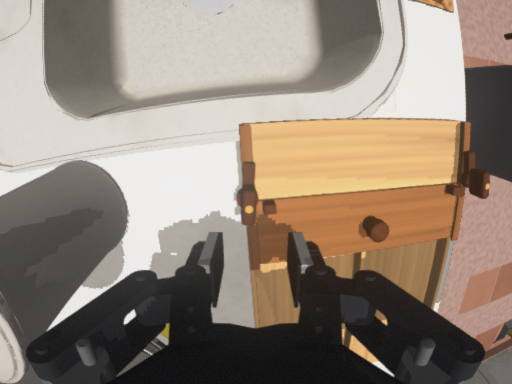

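Request:
play_rows(
  steps=[
    [1,0.2,-0.2,0],
    [1,0.1,-0.2,0],
    [1,0.05,-0.1,0],
    [0.5,0,0,0],
    [0,0,0,0],
  ],
)

```text
t: 51.15
tcp_pos: [0.6401, 0.0383, 0.0824]
tcp_rot: [0.031, -0.682, 0.027, 0.73]
ft_force: [0.3, 0.0, -0.1]
opening: 0.398
```

```bash
python3 to.py .6415 .0377 .053 175; python3 - <<'E'
from h import *
import pickle
c,im=pickle.load(open("w29.pkl","rb"))
print(unproj(c,[[249.5,209.5]],.069,"wrist"))
E
```

```text
tcp [0.6401 0.0383 0.0824] delta cm [ 2.92  0.05 -0.34] jaw 175.23 spin 0.23 x [-0.068  0.009 -0.998]
[[0.64062359 0.03835452 0.069     ]]
```

Request:
play_rows(
  steps=[
    [0.8,0,-0.2,0.2],
    [0.8,0,-0.1,0],
    [0.8,0,0,0],
    [0.4,0,0,0],
    [0,0,0,0],
  ],
)

```text
t: 51.65
tcp_pos: [0.6412, 0.0385, 0.0519]
tcp_rot: [0.033, -0.682, 0.029, 0.73]
ft_force: [-0.3, -0.7, 0.1]
opening: 0.402
```

```bash
python3 to.py .6415 .0377 .053 175
```

```text
tcp [0.6412 0.0385 0.0519] delta cm [-0.11  0.07 -0.03] jaw 175.03 spin 0.03 x [-0.068  0.009 -0.998]
```

Request:
play_rows(
  steps=[
    [-0.1,0,0,0],
    [0,0,0,0],
    [0,0,0,0],
    [0,0,0,0],
    [0,0,0,0],
    [0,0,0,0],
  ],
  gripper=0,
)

```text
t: 52.25
tcp_pos: [0.6413, 0.0384, 0.0532]
tcp_rot: [0.034, -0.682, 0.03, 0.73]
ft_force: [-0.6, -0.1, -2.0]
opening: 0.1
```

Request:
play_rows(
  steps=[
    [0,0,0,8],
    [0,0,0,8],
    [0,0,0,8],
    [0,0,0,8],
    [0,0,0,8],
    [0,0,0,8],
    [0,0,0,8],
    [0,0,0,8],
    [0,0,0,8],
    [0,0,0,8],
    [0,0,0,5],
    [0,0,0,0],
  ],
)

```text
t: 53.45
tcp_pos: [0.6415, 0.0377, 0.0532]
tcp_rot: [0.496, -0.469, 0.528, 0.505]
ft_force: [0.1, -0.5, -1.7]
opening: 0.1
```

```bash
python3 look.py w30 wrist 160,340,150,300,4; python3 to.py .6415 .0377 .053 89
```

```text
t 53.45 q [ 0.054  0.451 -0.002  1.184  0.01   0.104] tcp [0.6415 0.0377 0.0532] x [-0.067  0.006 -0.998] jaw 87.11 F [ 0.1 -0.5 -1.7] open 0.1
tcp [0.6416 0.0377 0.0532] delta cm [ 0.02  0.   -0.  ] jaw 87.19 spin -1.81 x [-0.067  0.006 -0.998]
```

View pics/w30z.png

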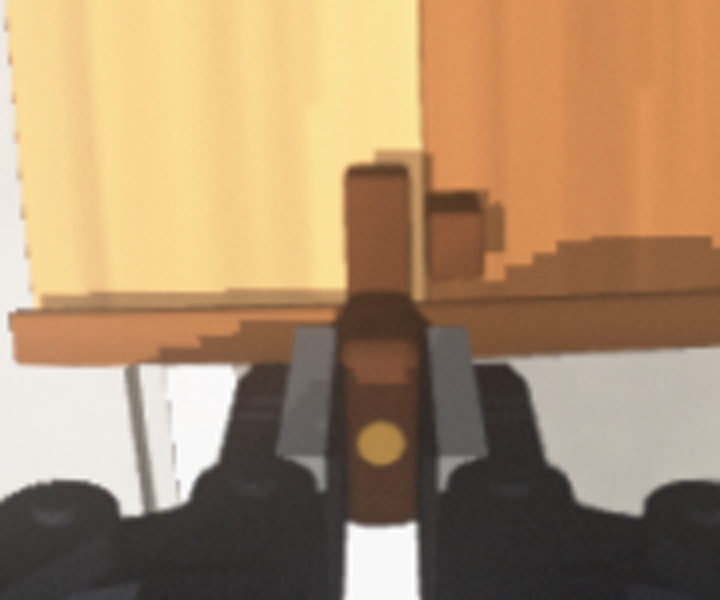

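Request:
play_rows(
  steps=[
    [0,0,0,0],
    [0,0,0,0],
    [0,0,0,0],
    [-1,0,0,0],
    [-2,0,0,0],
    [-2,0,0,0],
    [-2,0,0,0],
    [0,1,0,0],
    [0,2.5,0,0],
    [0,2.5,0,0],
    [0,2.5,0,0],
    [0,2.5,0,0],
    [0,2.5,0,0],
    [0,2.5,0,0],
    [0,2.5,0,0],
    [0,2,0,0],
    [0,0,0,0],
  ],
  gripper=0.4,
)

```text
t: 55.2
tcp_pos: [0.4275, 0.0461, 0.1384]
tcp_rot: [0.495, -0.471, 0.526, 0.507]
ft_force: [0.3, 0.2, 0.3]
opening: 0.401
```

Request:
play_rows(
  steps=[
    [0,0,0,8.5],
    [0,0,0,8.5],
    [0,0,0,8.5],
    [0,0,0,8.5],
    [0,0,0,8.5],
    [0,0,0,8.5],
    [0,0,0,8.5],
    [0,0,0,8.5],
    [0,0,0,8.5],
    [0,0,0,7.5],
    [0,0,0,0],
  ],
)

```text
t: 56.3
tcp_pos: [0.4292, 0.0458, 0.1342]
tcp_rot: [0.685, -0.01, 0.729, 0.015]
ft_force: [0.3, -1.1, -0.2]
opening: 0.398
```

```bash
python3 look.py w31 wrist; python3 to.py .4235 .042 .10 3
```

```text
t 56.3 q [ 0.098  0.021 -0.369  1.243  0.013  1.632] tcp [0.4292 0.0458 0.1342] x [-0.063  0.007 -0.998] jaw 2.08 F [ 0.3 -1.1 -0.2] open 0.398
tcp [0.4292 0.0458 0.1342] delta cm [ 3.44 -0.39 -0.37] jaw 2.24 spin -0.76 x [-0.063  0.007 -0.998]
```

View pics/w31.png

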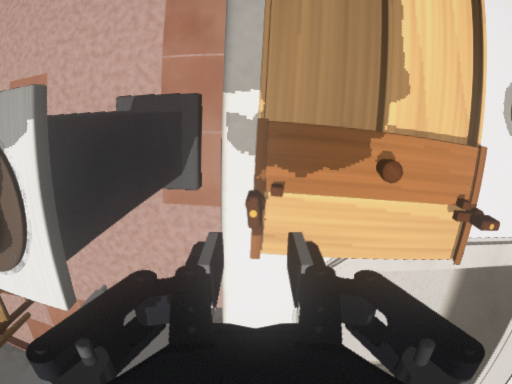

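```bash
python3 - <<'E'
from h import *
import pickle
c,im=pickle.load(open("w31.pkl","rb"))
print(unproj(c,[[253.5,214]],.069,"wrist"))
E
```

```text
[[0.42372163 0.04109396 0.069     ]]
```

Request:
play_rows(
  steps=[
    [1,-0.2,-0.2,-0.7],
    [1,-0.15,0,0],
    [1,0,0,0],
    [0.8,0,0,0],
    [0,0,0,0],
  ],
)

```text
t: 56.85
tcp_pos: [0.4239, 0.042, 0.0916]
tcp_rot: [0.684, -0.018, 0.729, 0.024]
ft_force: [-0.8, -0.0, 0.2]
opening: 0.404
```

```bash
python3 to.py .4235 .042 .053 3
```

```text
tcp [0.4239 0.042  0.0916] delta cm [ 3.86 -0.03  0.2 ] jaw 3.42 spin 0.42 x [-0.064  0.006 -0.998]
```

Request:
play_rows(
  steps=[
    [0.9,0,0.1,0.4],
    [0.9,0,0.1,0],
    [0.9,0,0,0],
    [0.9,0,0,0],
    [0,0,0,0],
  ],
)

```text
t: 57.35
tcp_pos: [0.4236, 0.0424, 0.0522]
tcp_rot: [0.684, -0.016, 0.729, 0.021]
ft_force: [-0.5, -0.2, 0.3]
opening: 0.401
```

```bash
python3 to.py .4235 .042 .053 3
```

```text
tcp [0.4236 0.0424 0.0522] delta cm [-0.08 -0.04 -0.02] jaw 3.02 spin 0.02 x [-0.064  0.006 -0.998]
```

Request:
play_rows(
  steps=[
    [-0.1,0,0,0],
    [0,0,0,0],
    [0,0,0,0],
    [0,0,0,0],
    [0,0,0,0],
    [0,0,0,0],
  ],
  gripper=0,
)

```text
t: 57.95
tcp_pos: [0.4233, 0.0424, 0.0533]
tcp_rot: [0.684, -0.017, 0.729, 0.022]
ft_force: [-0.1, 0.3, -1.0]
opening: 0.102
```

Request:
play_rows(
  steps=[
    [0,0,0,-8],
    [0,0,0,-8],
    [0,0,0,-8],
    [0,0,0,-8],
    [0,0,0,-8],
    [0,0,0,-8],
    [0,0,0,-8],
    [0,0,0,-8],
    [0,0,0,-8],
    [0,0,0,-8],
    [0,0,0,-5],
    [0,0,0,0],
  ],
)

```text
t: 59.15
tcp_pos: [0.4224, 0.0416, 0.0534]
tcp_rot: [0.481, -0.486, 0.511, 0.522]
ft_force: [-1.6, 1.1, -2.5]
opening: 0.1
```

```bash
python3 look.py w32 wrist 160,340,150,300,4; python3 to.py .4235 .042 .053 89
```

```text
t 59.15 q [ 0.091  0.058 -0.515  1.063  0.011  0.074] tcp [0.4224 0.0416 0.0534] x [-0.066  0.005 -0.998] jaw 90.89 F [-1.6  1.1 -2.5] open 0.1
tcp [0.4224 0.0416 0.0534] delta cm [ 0.03 -0.11  0.04] jaw 90.8 spin 1.8 x [-0.066  0.005 -0.998]
```

View pics/w32z.png

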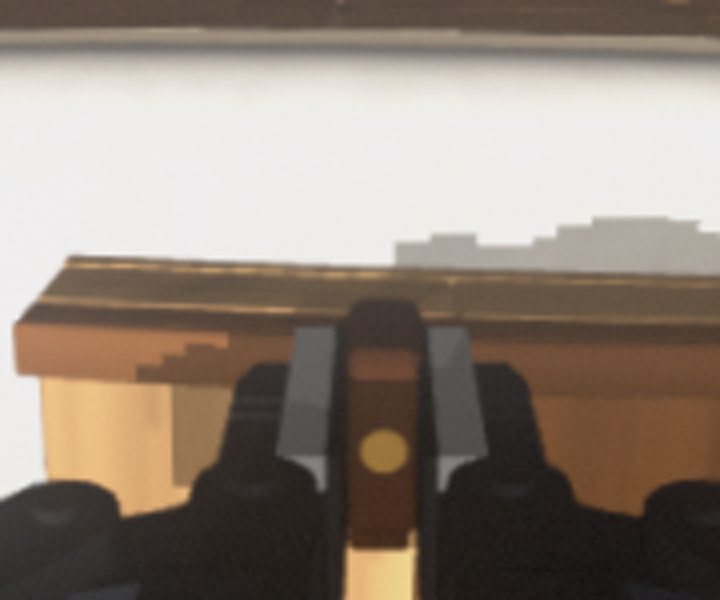

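Both are turned back. I'll release, lift and check everything from higher up.

Request:
play_rows(
  steps=[
    [0,0,0,0],
    [0,0,0,0],
    [0,0,0,0],
    [-1,0,0,0],
    [-2,0,0,0],
    [-2,0,0,0],
    [-2,0,0,0],
    [-3,-0.5,0.5,0],
    [-3,-1,1,0],
    [-3,-1,1,0],
    [-3,-1,1,0],
    [-2,-1,1,0],
    [0,-1,0,0],
    [0,0,0,0],
  ],
  gripper=0.4,
)

```text
t: 60.6
tcp_pos: [0.4935, 0.0873, 0.2765]
tcp_rot: [0.485, -0.486, 0.511, 0.518]
ft_force: [0.2, 0.4, 0.0]
opening: 0.396
```

```bash
python3 look.py w33 wrist 0,512,0,384,1.5; python3 look.py s33 scene 185,425,145,275,3.3; python3 look.py d33 side 180,330,150,330,3.3
```

```text
t 60.6 q [0.166 0.132 0.065 1.559 0.016 0.158] tcp [0.4935 0.0873 0.2765] x [-0.057  0.006 -0.998] jaw 90.43 F [0.2 0.4 0. ] open 0.396
t 60.65 q [0.166 0.131 0.064 1.559 0.016 0.158] tcp [0.4928 0.0872 0.2766] x [-0.057  0.006 -0.998] jaw 90.41 F [ 0.7 -0.2  0.8] open 0.399
t 60.7 q [0.166 0.131 0.062 1.559 0.016 0.158] tcp [0.4922 0.087  0.2762] x [-0.059  0.006 -0.998] jaw 90.4 F [-0.4 -0.1 -1. ] open 0.401
```

View pics/w33z.png

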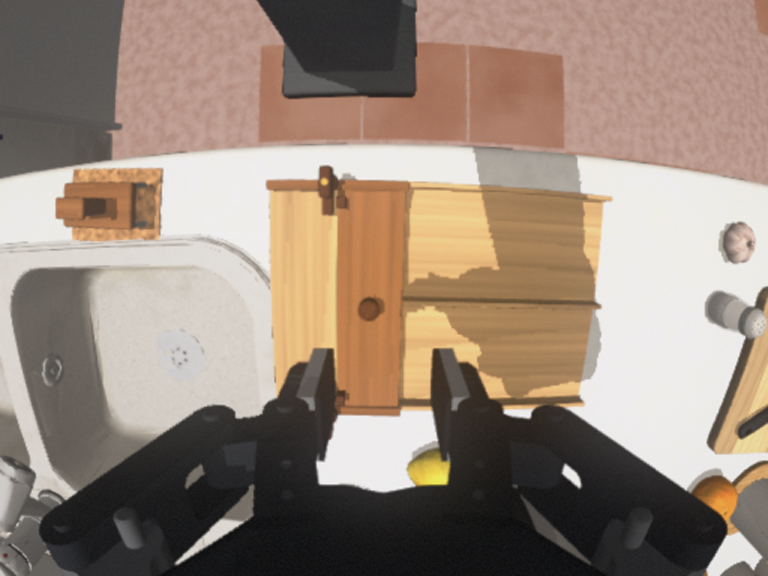

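View pics/s33z.png

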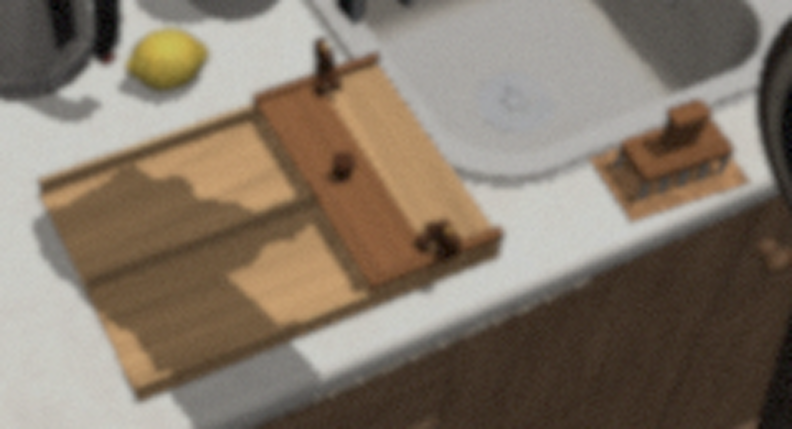

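View pics/d33z.png

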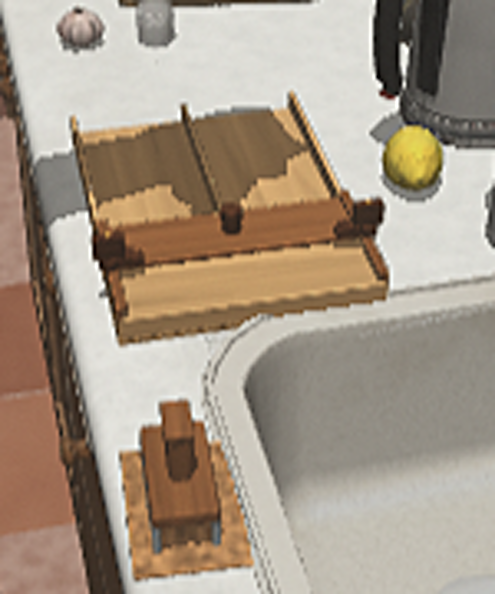

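```bash
python3 - <<'E'
import pickle
from h import *
c,im=pickle.load(open("w33.pkl","rb"))
a=cv2.resize(im[100:150,195:255],None,fx=6,fy=6,interpolation=cv2.INTER_CUBIC);b=cv2.resize(im[240:290,195:255],None,fx=6,fy=6,interpolation=cv2.INTER_CUBIC)
save(np.hstack([a,b]),"w33c.png")
E
```

```text
(no output)
```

View pics/w33c.png

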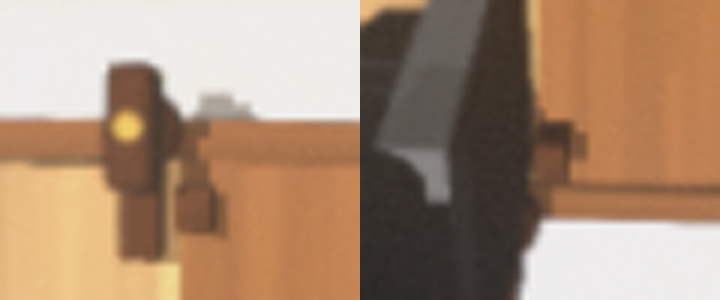

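```bash
python3 - <<'E'
from workcell import ctrl
print(ctrl.finish_job())
E
```

```text
the job is handed in; nothing more can be done
None
```

The job is done and handed in at about 61 s on the robot's clock; no verdict was reported.

I turned both catches clear, slid the cover open, and combed the sticks in with the rake: two in the near lane, three in the far lane, five in all. The rake then went back on its mat, and I shut the cover and turned both catches back.

What the last checks showed:
- **Sticks:** they lay packed and parallel against the end wall in the last pictures before the cover was shut. They can't be seen under it now.
- **Rake:** it stands upright on the mat, measured about 2 mm from the mat's centre.
- **Cover:** it travelled the full 60 mm back to its stop.
- **Catches:** both returned to within about 2° of locked, judged from the gripper's angle. Catch a also looked straight in the final picture. Catch b was hidden behind a finger then, but it was clearly locked in the earlier views, and nothing touched it after that.
- **Other things:** the lemon, garlic and salt shaker looked unmoved, though I did not measure them again. The arm was clear of everything.

No check failed. The one oddity was that the tool drifted to about 4° of tilt over the run, with no visible effect.

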